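# Fish the dropped brass collar out of the gap beside the marver

## Robot

A 6-joint arm with a two-finger parallel gripper is mounted at the origin on the work surface. World frame = base frame: x ahead of the robot, y to its left, z up, the work surface at z = 0. Lengths are in m, angles in degrees, forces in N, time in s.
With the tool pointing down it reaches from about 0.4 to 0.825 m from the base axis. Payload 7 kg.
Tool frame: the origin (TCP) lies on the centre line of the jaws, within the pads' length; the fingertips stand r.nose_length ahead of it and the grasp point (between the pads) lies 2 mm behind it (r.nose_length is the distance from the TCP to the fingertips, in m); z points along the fingers, y is the direction in which the jaws open and shut (so a half turn about z gives the same grasp; the last joint's range is limited). The gripper opens to 88 mm and grips with 3 to 60 N. Pads are 19 mm wide; open, the fingers measure 130 mm over their backs; the gripper's body (78 mm by 193 mm) begins 47 mm behind the grasp point.
Start: joints at [-50.816, 20.546, 0.682, 0, -70.136, -16.507], TCP at [0.26, -0.623, 0.244] pointing down, gripper open.
Joint ranges: [-176.03, 176.03], [-82.01, 121.73], [-58.28, 71.71], [-173.87, 95.51], [-174.79, -0.11], [-173.66, 173.66]. Speed limits (degrees/s): [136.94, 136.94, 172.46, 180, 180, 180].

## Interface

Orientations are given as [roll, pitch, yaw] about the fixed x, y, z axes, in that order (R = Rz(yaw) Ry(pitch) Rx(roll)).
In Python, from plant import r gives the robot as it stands.
- The arm moves only by the tool apply_moves, never from a script. Its argument "targets" is a list of rows, each a list of 3 entries, a list of its own where there are three numbers: the shift along the tool's x, y, z scaled (see below), then the turn, a rotation vector about the tool's x, y, z scaled (see below), then the finger opening in mm, from 0 to 87.6. A call has 1 to 5 rows; each row shifts and turns the pose as measured when the row begins, along the tool's axes as they then stand; what a row does not reach is not made up. The controller multiplies each number of a shift by 0.04 m and each number of a turn by 8 degrees. A row lasts 1/10 s, in which the tool goes at most 50 mm and 8.59 degrees, less where a joint would pass 70% of its speed; a pose out of reach is approached as far as the arm can. A call with a number of a shift or a turn outside -1 to 1 is refused whole. A call with a gripper value outside its range is refused whole. The fingers move at their own pace and stop on an object; "squeeze" is the grip in N (left out, the last holds). Time passes only in rows, so rows that do not move let the fingers close. It gives the time, the measured TCP pose, the force and the opening at its end, in the units of the state.
- r.get_state(): the state, without advancing time (a new reading comes with each control period).
- r.capture(name): name is "scene" or "top"; returns a dict with "img" (420x560x3 uint8, blue, green, red), "z_map" (420x560 float32, m along the optical axis (not along the pixel's ray), 0 where there is no reading), "fx", "fy", "cx", "cy" (pixels), "camera_from_world" (4x4, takes a point from world to camera coordinates). Camera axes: x right, y up, looking along -z (the intrinsics and any distortion apply to the point x, -y, -z); pixel columns grow to the right and rows downward; lengths in m; the calibration is good to about 2 mm. A picture is of the moment at which its call begins.
- r.close_job(): hands the job in, once; it reports no verdict.
The state is a dict: "time_s": time; "joints": joint angles; "qd": joint speeds; "joint_torque": joint torques, N m; "tcp_pos": TCP position; "eef_rot": TCP orientation; "contact_force": force on the tool from outside, world axes, zero at the start; "moment": the same for the moment, N m; "gripper_width": finger opening in m.
Only numpy, scipy, OpenCV 4.12 (cv2) and the standard library are available. Lean on these libraries where they do the work, as an engineer would, in place of code of your own. Each camera call takes 0.05 s, during which the arm holds its last target.

## Task

A brass burner collar has dropped into the narrow gap between the marver block and the blue control box. Take the bent rod from its rack, put its turned-down tip into the collar's bore and draw the collar gently out of the gap's open end until it lies flat on the bench just clear of the gap: do not force it if it catches on something, and do not touch it with the gripper. Then hang the rod back on its rack as it was and leave the other things alone.

Things in the scene. Friction and masses are not known exactly. Their poses are not given: they have to be found in the camera images.
- block: Fixed: dark wooden block with steel top (marver, -y side, 85 mm wide) and blue box (+y side, 90 wide), both 235 long, 66 high. Between them a gap 58 wide, open above, floored by the bench. Origin: on the bench, middle of the gap's open mouth; +x runs into the gap along its middle, z up; walls at y = -29 and +29. Free bench before the mouth; far end closed at x = 225.
- pipe_mid (a point): On the axis of the steel pipe, 18 mm thick, that lies across the gap on top of both boxes: block x = 148, z = 75 (its underside at z = 66). The collar lies beyond it, at block x = 172 to 195, so the rod's foot must reach in under the pipe.
- lug_zone (a point): Middle of the gap at block x = 70, on the bench. Two steel lugs (12 mm along x, 24 high) each jut 29 into the gap, centred at x = 30 to 50 and 98 to 110. Which wall each is on (same or opposite) and its exact place are not measured: see them from above, or feel the collar catch. Past each, 29 mm stay free at the opposite wall: the collar (26) must slide along that wall.
- collar: Loose brass ring, 26 mm outside, 15 bore, 12 high, 40 to 85 g, lying flat in the gap. Origin: centre of its underside, z up along the bore. It is dragged, never rammed: the rod should not bear on it with more than about 15 N (sliding freely it takes less than 1 N).
- rod: Bent steel rod, 8 mm thick, with wooden handle, 160 g. Origin: lowest point of its rounded tip, z up. From the tip it rises 40 straight up; a level foot (z = 36 to 44) then runs 70 in -x; there the shaft rises into the handle, a box 24 (x) by 34 (y) and 60 high (z = 96 to 156), centred on the shaft at x = -70.
- rod_grip (a point): Where to grip the rod: inside its handle at x = -70, y = 0, z = 122 mm in the rod's frame. Grip firmly from above across the 24 mm width, along the rod's x.
- rack: Fixed rack: two level steel rails along its x (x = -95 to 55 mm), tops at z = 110, each 15 wide, a 14 wide slot between them (y = -7 to 7), posts at both ends of each rail, wooden base 10 thick. Origin: on the bench under the slot, z up.
- rack_slot (a point): Middle of the slot at the height of the rail tops (rack x = 0, z = 110 mm). The rod hangs here, shaft (within 8 of x = 0) and foot in the slot, foot towards rack +x, handle's underside on both rails. It lifts straight up and out, foot included, and goes back the same way, 3 mm free each side.
- tumbler: Amber glass tumbler, 72 across, 90 high, a bystander. Origin: centre of its underside.
- paperweight: Green glass paperweight, 68 across, 56 high, a bystander. Origin: centre of its underside.
- paddle: Flat wooden paddle board 160 by 70 by 16, a bystander. Origin: centre of its underside.
Not all that is in view belongs to the job. Leave any orange look-alike of the rod alone. There is more than one size of the rack; the job needs the larger.

How it is judged:
By the outcome, as a careful person would: the job done as asked, in the order asked, and still so for the second after the job is handed in, with the robot touching nothing.
It also fails if it takes over 72 s, if anything falls off the work surface, if the arm or the gripper's body presses on something with over 40 N, if the wrist force passes 120 N, or if a joint passes its speed limit or range.

## Working session

There is one attempt and no reset: what is moved stays moved. The work goes in short steps, Python scripts to look and compute and a tool call to move; the robot and the scene stay as the last step left them, time stands still between calls to the robot, and variables do not carry over. Pictures are saved under pics/ and viewed, and the job is handed in when it is done.

Besides the shell and the picture viewer there is one more tool, called in YAML: its name, and indented under it one key for each argument. apply_moves: Moves the arm, as the interface text tells. Its arguments: {"type":"object","properties":{"targets":{"type":"array","items":{"type":"array"}},"squeeze":{"type":"number"}},"required":["targets"]}

```bash
ls; mkdir -p pics
python3 - <<'E'
from plant import r
import cv2,numpy as np,pickle
print(r.get_state(), r.nose_length)
for n in("scene","top"):
    c=r.capture(n); cv2.imwrite(f"pics/{n}0.png",c["img"]); pickle.dump(c,open(f"{n}0.pkl","wb"))
    print(n,c["fx"],c["fy"],c["cx"],c["cy"],[k for k in c]); print(np.round(c["camera_from_world"],4))
E
```

```text
pics
{'time_s': 0.0, 'joints': array([-5.08141692e+01,  2.05899853e+01,  6.34385085e-01, -1.96108122e-02,
       -7.01342560e+01, -1.65064717e+01]), 'qd': array([-0.14766711, -0.01093176,  0.00618663,  0.05282825, -0.02332683,
        0.00425198]), 'joint_torque': array([ 2.75791681e-03, -5.82715380e+01,  2.93055975e+01,  6.99669912e+00,
        7.02558857e-03, -1.46841026e-04]), 'tcp_pos': array([ 0.26006368, -0.62240566,  0.24264526]), 'eef_rot': array([ 1.79908609e+02, -7.85692804e-03, -1.57327313e+02]), 'contact_force': array([ 0.1383935 ,  0.93301456, -0.13064237]), 'moment': array([-0.00969917, -0.03183081, -0.00701603]), 'gripper_width': 0.08765154402426673} 0.017
scene 537.9876357029676 537.9876357029676 276.68544245462414 200.28871824207476 ['img', 'z_map', 'fx', 'fy', 'cx', 'cy', 'camera_from_world']
[[-0.7199  0.6941 -0.008   0.4453]
 [-0.5781 -0.5931  0.5604  0.2392]
 [ 0.3842  0.4081  0.8282 -1.7088]
 [ 0.      0.      0.      1.    ]]
top 446.02081052315975 446.02081052315975 283.15115136809146 202.86172262362874 ['img', 'z_map', 'fx', 'fy', 'cx', 'cy', 'camera_from_world']
[[-0.0179 -0.9998  0.002  -0.0355]
 [ 0.9824 -0.0172  0.1861 -0.5827]
 [-0.186   0.0053  0.9825 -1.0412]
 [ 0.      0.      0.      1.    ]]
```

View pics/scene0.png

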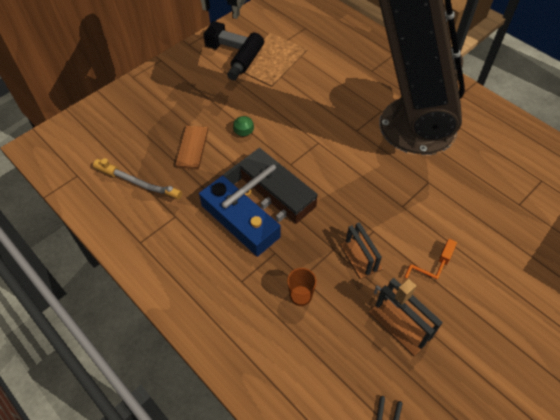

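View pics/top0.png

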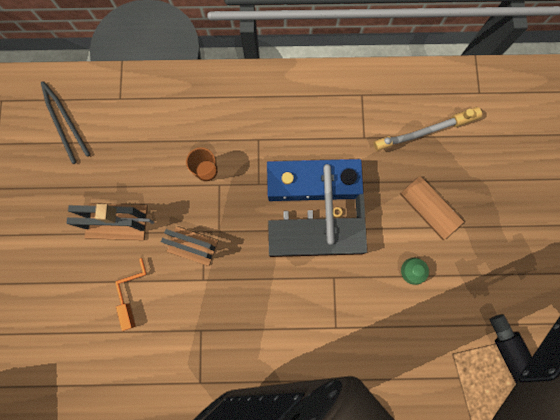

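The top view shows the block assembly at (268–366, 160–255). Its mouth is on the image left (world +y), the pipe is at about (329,205) and the collar at about (337,211). The larger rack with the rod is at about (108,217). Next I'll enlarge these.

Run:
```python
import cv2,pickle
for n,(a,b,c,d) in {"top":(255,150,385,265),"scene":(190,140,330,260)}.items():
    i=cv2.imread(f"pics/{n}0.png")[b:d,a:c]; cv2.imwrite(f"pics/{n}_blk.png",cv2.resize(i,None,fx=5,fy=5,interpolation=cv2.INTER_CUBIC)[:600,:800])
i=cv2.imread("pics/top0.png")[190:250,55:225]; a=cv2.resize(i,None,fx=4.5,fy=4.5,interpolation=cv2.INTER_CUBIC)
cv2.imwrite("pics/top_rack.png",a[:,:800])
i=cv2.imread("pics/scene0.png")[215:350,335:465]; cv2.imwrite("pics/scene_rack.png",cv2.resize(i,None,fx=4.4,fy=4.4,interpolation=cv2.INTER_CUBIC))
```

```text
(no output)
```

View pics/top_blk.png

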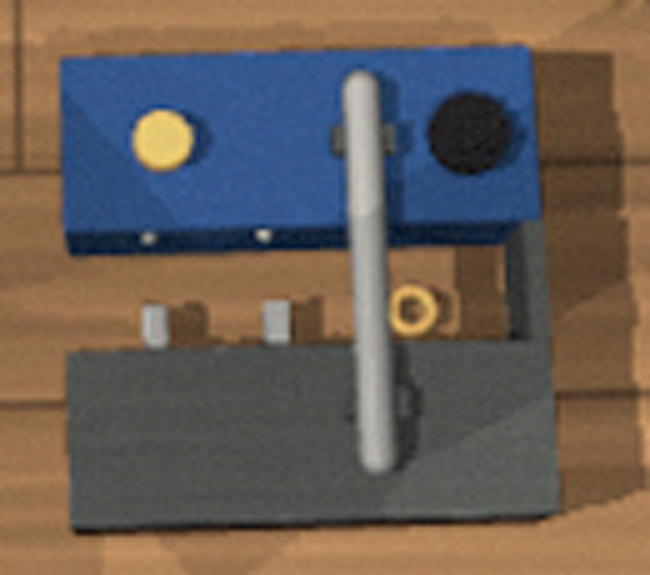

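View pics/scene_blk.png

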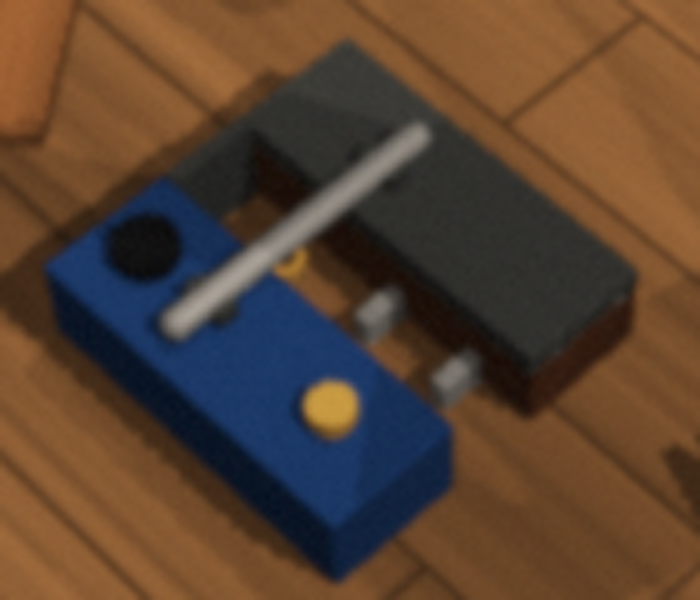

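View pics/top_rack.png

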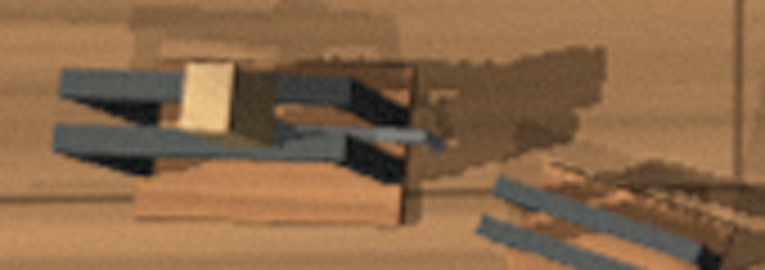

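View pics/scene_rack.png

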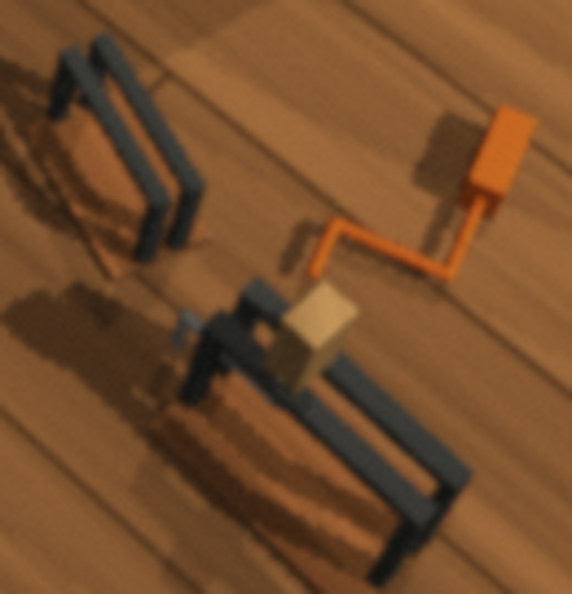

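Both lugs are grey, at crop (155,325) and (276,322), and jut from the marver (-y) wall. The free channel is therefore along the blue wall. The rod hangs in the larger rack with its foot towards image right (world -y). Next step is to measure all of this.

```bash
cat > h.py <<'E'
import numpy as np,cv2,pickle
def world(c):
    H,W=c["z_map"].shape; u,v=np.meshgrid(np.arange(W),np.arange(H)); z=c["z_map"]
    P=np.stack([(u-c["cx"])/c["fx"]*z,-(v-c["cy"])/c["fy"]*z,-z],-1)
    T=np.linalg.inv(c["camera_from_world"]); X=P@T[:3,:3].T+T[:3,3]; X[z<=0]=np.nan; return X
def ray(c,u,v,z):
    T=np.linalg.inv(c["camera_from_world"]); d=T[:3,:3]@np.array([(u-c["cx"])/c["fx"],-(v-c["cy"])/c["fy"],-1]); o=T[:3,3]
    return o+d*(z-o[2])/d[2]
def proj(c,X):
    p=c["camera_from_world"]@np.append(X,1); return np.array([c["cx"]+c["fx"]*p[0]/-p[2],c["cy"]-c["fy"]*p[1]/-p[2]])
E
python3 - <<'E'
from h import *
for n in("top","scene"):
    c=pickle.load(open(n+"0.pkl","rb")); X=world(c); Z=X[...,2]
    hsv=cv2.cvtColor(c["img"],cv2.COLOR_BGR2HSV)
    m=np.abs(Z-0.066)<0.006
    k,l,s,ce=cv2.connectedComponentsWithStats(m.astype(np.uint8))
    print(n,[(tuple(s[i]),np.round(ce[i])) for i in range(1,k) if s[i][4]>60])
    bench=(np.abs(Z)<.02); print("bench z median",np.nanmedian(Z[bench]), "std",np.nanstd(Z[bench]))
    for i in range(1,k):
        if s[i][4]>200:
            q=X[l==i]; rc=cv2.minAreaRect((q[:,:2]*1000).astype(np.float32)); print(rc, np.median(q[:,2]))
            print(cv2.boxPoints(rc).round(1).tolist())
    m=(Z>0.16)&(Z<0.18)
    k,l,s,ce=cv2.connectedComponentsWithStats(m.astype(np.uint8))
    for i in range(1,k):
        if s[i][4]>20:
            q=X[l==i]; rc=cv2.minAreaRect((q[:,:2]*1000).astype(np.float32)); print("h",ce[i],rc,np.median(q[:,2]))
    m=(Z>0.10)&(Z<0.115)
    k,l,s,ce=cv2.connectedComponentsWithStats(m.astype(np.uint8))
    for i in range(1,k):
        if s[i][4]>20:
            q=X[l==i]; rc=cv2.minAreaRect((q[:,:2]*1000).astype(np.float32)); print("rail",ce[i],s[i],rc,np.median(q[:,2]))
E
```

```text
top [((np.int32(375), np.int32(136), np.int32(18), np.int32(12), np.int32(107)), array([384., 141.])), ((np.int32(190), np.int32(151), np.int32(24), np.int32(20), np.int32(61)), array([198., 157.])), ((np.int32(267), np.int32(159), np.int32(101), np.int32(96), np.int32(6132)), array([315., 209.])), ((np.int32(505), np.int32(334), np.int32(27), np.int32(40), np.int32(518)), array([518., 352.]))]
bench z median 0.000528969556323311 std 0.0034506395559140857
((572.5435791015625, -125.76451110839844), (233.3463592529297, 235.6934051513672), 0.6016213297843933) 0.06624669108170822
[[454.6000061035156, -9.100000381469727], [457.1000061035156, -244.8000030517578], [690.4000244140625, -242.39999389648438], [688.0, -6.699999809265137]]
((220.24313354492188, -580.4365844726562), (75.9914321899414, 47.66735076904297), 23.88127899169922) 0.0657800119178571
[[175.89999389648438, -574.0], [195.10000610351562, -617.5999755859375], [264.6000061035156, -586.7999877929688], [245.3000030517578, -543.2999877929688]]
h [101.69791667 211.14583333] ((549.3778686523438, 352.4534912109375), (26.0464897155761
[... 2165 characters left out ...]
94
rail [16.42138365  7.91823899] [  0   0  38  19 159] ((653.8915405273438, -1273.0194091796875), (141.59361267089844, 23.155616760253906), 0.4529084265232086) 0.10696304022883396
rail [394.37647059 283.58823529] [389 278  12  13  85] ((534.3436889648438, 320.46893310546875), (27.429981231689453, 18.7996768951416), 81.27894592285156) 0.10991630255780671
rail [407.62076271 310.97033898] [380 285  55  52 472] ((565.3484497070312, 379.896484375), (150.651123046875, 19.988435745239258), 87.38948059082031) 0.1099572063864852
rail [424.92628205 311.36217949] [407 295  36  34 312] ((539.6251220703125, 411.1504211425781), (90.3472900390625, 20.028676986694336), 87.2598648071289) 0.10963276025250657
```

Run:
```python
from h import *
def fitline(q): 
    vx,vy,x0,y0=cv2.fitLine(q.astype(np.float32),cv2.DIST_HUBER,0,.01,.01).ravel(); return vx,vy,x0,y0
for n in("top","scene"):
    c=pickle.load(open(n+"0.pkl","rb")); X=world(c)*1000; Z=X[...,2]
    hsv=cv2.cvtColor(c["img"],cv2.COLOR_BGR2HSV)
    m=(np.abs(Z-66)<5)&(X[...,0]>440)&(X[...,0]<700)&(X[...,1]>-260)&(X[...,1]<10)
    blue=m&(hsv[...,0]>95)&(hsv[...,0]<130)&(hsv[...,1]>120); 
    for nm,mm in(("blue",blue),("marv",m&(X[...,0]<545))):
        q=X[mm][:,:2]; print(n,nm,cv2.minAreaRect(q.astype(np.float32)))
        # extents per y bin
        ys=np.arange(-225,-20,8); lo=[];hi=[]
        for y in ys:
            s=q[np.abs(q[:,1]-y)<4,0]
            if len(s)>5: lo.append((s.min(),y)); hi.append((s.max(),y))
        for L in(lo,hi):
            L=np.array(L); p=np.polyfit(L[:,1],L[:,0],1); print("  edge x = %.2f + %.4f*(y+126)  res %.2f"%(np.polyval(p,-126),p[0],np.std(L[:,0]-np.polyval(p,L[:,1]))))
    # gap region
    g=(X[...,0]>535)&(X[...,0]<605)&(X[...,1]>-235)&(X[...,1]<0)
    for nm,lo,hi in(("12",8,17),("24",19,29)):
        mm=g&(Z>lo)&(Z<hi); k,l,s,ce=cv2.connectedComponentsWithStats(mm.astype(np.uint8))
        for i in range(1,k):
            if s[i][4]>6: q=X[l==i]; print(n,nm,ce[i].round(1),s[i][4],q.min(0).round(),q.max(0).round(),q.mean(0).round(1))
    y=(hsv[...,0]>15)&(hsv[...,0]<32)&(hsv[...,1]>130)&(hsv[...,2]>130)
    k,l,s,ce=cv2.connectedComponentsWithStats(y.astype(np.uint8))
    for i in range(1,k):
        if s[i][4]>8 and 190<ce[i][0]<390 and 140<ce[i][1]<270: print(n,"yel",ce[i].round(1),s[i],ray(c,*ce[i],.012)[:2].round(4), "bboxc",ray(c,s[i][0]+(s[i][2]-1)/2,s[i][1]+(s[i][3]-1)/2,.012)[:2].round(4))
```

```text
top blue ((642.6803588867188, -123.7872543334961), (88.75529479980469, 232.4746551513672), 0.8659730553627014)
  edge x = 605.06 + -0.0636*(y+126)  res 20.23
  edge x = 685.38 + -0.0082*(y+126)  res 0.82
top marv ((498.77117919921875, -126.90023803710938), (87.29788970947266, 235.78883361816406), 1.1315829753875732)
  edge x = 456.84 + -0.0095*(y+126)  res 0.60
  edge x = 535.08 + 0.0321*(y+126)  res 16.44
top 12 [301.5 199. ] 8 [ 599. -102.   11.] [599. -84.  17.] [598.9 -93.   14. ]
top 12 [310. 199.] 7 [ 598. -123.    9.] [ 600. -107.   17.] [ 598.9 -114.9   12.2]
top 12 [346. 198.] 17 [ 599. -228.    9.] [ 600. -186.   16.] [ 600.  -207.2   11.9]
top 12 [275. 200.] 13 [597. -41.   9.] [599. -10.  17.] [598.  -25.3  11.4]
top 12 [337.7 211.3] 50 [ 554. -195.    8.] [ 577. -172.   16.] [ 565.7 -184.5   12.2]
top 24 [348.5 197. ] 18 [ 599. -233.   19.] [ 601. -190.   28.] [ 600.1 -211.8   23.9]
top 24 [279.5 199. ] 22 [598. -64.  19.] [599. -10.  27.] [598.3 -36.9  22.2]
top 24 [315. 198.] 19 [ 599. -150.   20.] [ 600. -104.   27.] [ 599.1 -126.9   23.1]
top 24 [357.  202.5] 8 [ 577
[... 1303 characters left out ...]
 17.] [ 549.2 -101.3   11.9]
scene 12 [283.5 216.7] 22 [537. -49.   8.] [570. -31.  17.] [550.1 -43.6  12.4]
scene 12 [293.1 220.4] 8 [537. -26.  10.] [542.  -7.  16.] [539.2 -16.2  12.4]
scene 24 [240.3 177.6] 39 [ 538. -235.   19.] [ 579. -195.   29.] [ 550.8 -222.8   23.7]
scene 24 [263.5 196.9] 76 [ 537. -174.   19.] [ 570. -102.   29.] [ 548.8 -126.    23.5]
scene 24 [275.3 202.9] 7 [538. -96.  20.] [541. -80.  26.] [539.3 -87.6  23.9]
scene 24 [283.7 213.9] 74 [536. -73.  19.] [569.  -8.  29.] [548.1 -44.7  23.8]
scene yel [248.2 192.5] [245 190   6   5  16] [ 0.5648 -0.1738] bboxc [ 0.5652 -0.1766]
scene yel [255.8 221. ] [251 217  10   9  75] [ 0.6148 -0.0875] bboxc [ 0.6155 -0.088 ]
```

The collar centre is at about (0.5656,-0.184), which is block x≈176, y≈-5. The lugs are at world y≈-52.6 and -113 (block x≈45 and 105), both from the marver wall and reaching the midline. The blue wall is at x≈0.599 and the gap midline at x≈0.570. The rod handle is at about (0.5496,0.353), top at z=0.170, which matches the given sizes. Next is a small planning helper.

```bash
cat > plan.py <<'E'
import sys,json,numpy as np
from scipy.spatial.transform import Rotation as R
from plant import r
def st():
    s=r.get_state(); return s
def pl(way,n=5,step=.038,rstep=7.5):
    """way: list of [x,y,z,yaw]; tool level-down. prints n rows"""
    s=r.get_state(); p=s["tcp_pos"].copy(); q=R.from_euler("xyz",s["eef_rot"],degrees=True)
    print("t %.2f"%s["time_s"],"p",p.round(4),"rpy",s["eef_rot"].round(2),"F",s["contact_force"].round(1),"w",round(s["gripper_width"]*1000,1))
    i=0; rows=[]
    for _ in range(n):
        while i<len(way)-1 and np.linalg.norm(np.array(way[i][:3])-p)<.003: i+=1
        d=np.array(way[i][:3])-p; L=np.linalg.norm(d)
        if L>step: d*=step/L
        tq=R.from_euler("xyz",[180,0,way[i][3]],degrees=True); rv=(q.inv()*tq).as_rotvec(degrees=True); a=np.linalg.norm(rv)
        if a>rstep: rv*=rstep/a
        rows.append([np.round(q.inv().apply(d)/.04,3).tolist(),np.round(rv/8,3).tolist()])
        p=p+d; q=q*R.from_rotvec(rv,degrees=True)
    print(rows); print("end",p.round(4))
if __name__=="__main__":
    pl(json.loads(sys.argv[1]),*[int(sys.argv[2])] if len(sys.argv)>2 else [], **({"step":float(sys.argv[3])} if len(sys.argv)>3 else {}))
E
python3 plan.py "[[0.5,-0.25,0.29,177],[0.58,0.1,0.29,177],[0.5497,0.353,0.23,177]]" 26
```

```text
t 0.10 p [ 0.2601 -0.6225  0.2427] rpy [ 1.7992e+02 -1.0000e-02 -1.5733e+02] F [-1.1 -0.5 -0.2] w 87.6
[[[-0.778, 0.536, -0.1], [0.003, -0.001, 0.937]], [[-0.702, 0.633, -0.1], [0.003, -0.001, 0.937]], [[-0.613, 0.719, -0.1], [0.003, -0.001, 0.937]], [[-0.514, 0.793, -0.101], [0.001, -0.0, 0.396]], [[-0.469, 0.82, -0.101], [0.0, -0.0, -0.0]], [[-0.469, 0.82, -0.101], [0.0, -0.0, -0.0]], [[-0.469, 0.82, -0.101], [0.0, -0.0, 0.0]], [[-0.469, 0.82, -0.101], [0.0, -0.0, 0.0]], [[-0.469, 0.82, -0.101], [0.0, -0.0, 0.0]], [[-0.469, 0.82, -0.101], [0.0, -0.0, 0.0]], [[-0.469, 0.82, -0.101], [0.0, -0.0, 0.0]], [[-0.34, 0.595, -0.073], [0.0, -0.0, 0.0]], [[-0.163, 0.936, 0.0], [0.0, -0.0, 0.0]], [[-0.163, 0.936, 0.0], [0.0, -0.0, 0.0]], [[-0.163, 0.936, 0.0], [0.0, -0.0, 0.0]], [[-0.163, 0.936, 0.0], [0.0, -0.0, 0.0]], [[-0.163, 0.936, 0.0], [0.0, -0.0, 0.0]], [[-0.163, 0.936, 0.0], [0.0, -0.0, 0.0]], [[-0.163, 0.936, 0.0], [0.0, -0.0, 0.0]], [[-0.163, 0.936, 0.0], [0.0, -0.0, 0.0]], [[-0.163, 0.936, 0.0], [0.0, -0.0, 0.0]], [[-0.073, 0.419, 0.0], [0.0, -0.0, 0.0]], [[0.158, 0.911, 0.218], [0.0, -0.0, 0.0]], [[0.158, 0.911, 0.218], [0.0, -0.0, 0.0]], [[0.158, 0.911, 0.218], [0.0, -0.0, 0.0]], [[0.158, 0.911, 0.218], [0.0, -0.0, 0.0]]]
end [0.5624 0.2469 0.2552]
```

apply_moves:
  targets:
    - [[-0.78,0.54,-0.1],[0,0,0.94],87]
    - [[-0.7,0.63,-0.1],[0,0,0.94],87]
    - [[-0.61,0.72,-0.1],[0,0,0.94],87]
    - [[-0.51,0.79,-0.1],[0,0,0.4],87]
    - [[-0.47,0.82,-0.1],[0,0,0],87]

```text
time_s: 0.6
tcp_pos: [0.3626, -0.4616, 0.2585]
eef_rot: [179.6, -0.4, 175.5]
contact_force: [1.3, 0.1, -0.2]
gripper_width: 0.0871
```

```bash
python3 plan.py "[[0.5,-0.25,0.29,177],[0.58,0.1,0.29,177],[0.5497,0.353,0.23,177]]" 10
```

```text
t 0.60 p [ 0.3626 -0.4616  0.2585] rpy [179.63  -0.39 175.46] F [ 1.3  0.1 -0.2] w 87.1
[[[-0.448, 0.83, -0.115], [0.047, -0.048, -0.193]], [[-0.471, 0.816, -0.118], [-0.0, 0.0, 0.0]], [[-0.471, 0.816, -0.118], [0.0, 0.0, 0.0]], [[-0.471, 0.816, -0.118], [0.0, 0.0, 0.0]], [[-0.471, 0.816, -0.118], [0.0, 0.0, 0.0]], [[-0.471, 0.816, -0.118], [0.0, 0.0, 0.0]], [[-0.326, 0.564, -0.081], [0.0, 0.0, 0.0]], [[-0.163, 0.936, 0.0], [0.0, 0.0, 0.0]], [[-0.163, 0.936, 0.0], [0.0, 0.0, 0.0]], [[-0.163, 0.936, 0.0], [0.0, 0.0, 0.0]]]
end [ 0.5254 -0.1389  0.29  ]
```

apply_moves:
  targets:
    - [[-0.45,0.83,-0.12],[0.05,-0.05,-0.19],87]
    - [[-0.47,0.82,-0.12],[0,0,0],87]
    - [[-0.47,0.82,-0.12],[0,0,0],87]
    - [[-0.47,0.82,-0.12],[0,0,0],87]
    - [[-0.47,0.82,-0.12],[0,0,0],87]

```text
time_s: 1.1
tcp_pos: [0.4674, -0.2951, 0.282]
eef_rot: [179.9, -0.1, 177.0]
contact_force: [0.3, -1.4, 0.3]
gripper_width: 0.0873
```

apply_moves:
  targets:
    - [[-0.47,0.82,-0.12],[0,0,0],87]
    - [[-0.3,0.8,-0.08],[0,0,0],87]
    - [[-0.16,0.94,0],[0,0,0],87]
    - [[-0.16,0.94,0],[0,0,0],87]
    - [[-0.16,0.94,0],[0,0,0],87]

```text
time_s: 1.6
tcp_pos: [0.5289, -0.1127, 0.2895]
eef_rot: [179.9, -0.2, 177.0]
contact_force: [1.0, -0.5, 0.6]
gripper_width: 0.087
```

apply_moves:
  targets:
    - [[-0.16,0.94,0],[0,0,0],87]
    - [[-0.16,0.94,0],[0,0,0],87]
    - [[-0.16,0.94,0],[0,0,0],87]
    - [[-0.1,0.94,0],[0,0,0],87]
    - [[0,0.94,0],[0,0,0],87]

```text
time_s: 2.1
tcp_pos: [0.5615, 0.0821, 0.2883]
eef_rot: [179.9, -0.3, 177.0]
contact_force: [1.4, -0.3, 0.2]
gripper_width: 0.087
```

```bash
python3 plan.py "[[0.5497,0.353,0.23,177.2]]" 12
```

```text
t 2.10 p [0.5615 0.0821 0.2883] rpy [179.94  -0.32 177.  ] F [ 1.4 -0.3  0.2] w 87.0
[[[0.088, 0.924, 0.201], [0.007, -0.04, -0.025]], [[0.086, 0.925, 0.2], [-0.0, -0.0, -0.0]], [[0.086, 0.925, 0.2], [0.0, 0.0, -0.0]], [[0.086, 0.925, 0.2], [0.0, 0.0, -0.0]], [[0.086, 0.925, 0.2], [0.0, 0.0, -0.0]], [[0.086, 0.925, 0.2], [0.0, 0.0, -0.0]], [[0.086, 0.925, 0.2], [0.0, 0.0, -0.0]], [[0.026, 0.275, 0.06], [0.0, 0.0, -0.0]], [[0.0, 0.0, 0.0], [0.0, 0.0, -0.0]], [[0.0, 0.0, 0.0], [0.0, 0.0, -0.0]], [[0.0, 0.0, 0.0], [0.0, 0.0, -0.0]], [[0.0, 0.0, 0.0], [0.0, 0.0, -0.0]]]
end [0.5497 0.353  0.23  ]
```

apply_moves:
  targets:
    - [[0.09,0.92,0.2],[0,-0.04,-0.02],87]
    - [[0.09,0.92,0.2],[0,0,0],87]
    - [[0.09,0.92,0.2],[0,0,0],87]
    - [[0.09,0.92,0.2],[0,0,0],87]
    - [[0.09,0.92,0.2],[0,0,0],87]

```text
time_s: 2.6
tcp_pos: [0.5513, 0.2749, 0.2468]
eef_rot: [180.0, -0.0, 177.2]
contact_force: [1.1, -1.3, 0.0]
gripper_width: 0.0869
```

apply_moves:
  targets:
    - [[0.09,0.92,0.2],[0,0,0],87]
    - [[0.09,0.92,0.2],[0,0,0],87]
    - [[0.03,0.28,0.06],[0,0,0],87]

```text
time_s: 2.9
tcp_pos: [0.545, 0.3657, 0.2251]
eef_rot: [-179.9, -0.2, 177.3]
contact_force: [-0.5, -0.2, -0.9]
gripper_width: 0.087
```

```bash
python3 plan.py "[[0.5497,0.353,0.20,177.2],[0.5497,0.353,0.135,177.2]]" 10 0.025
python3 - <<'E'
from plant import r
from h import *
for n in("scene","top"):
    c=r.capture(n); pickle.dump(c,open(n+"1.pkl","wb"))
    b=(335,215,465,350) if n=="scene" else (40,150,200,260)
    cv2.imwrite(f"pics/{n}1.png",cv2.resize(c["img"][b[1]:b[3],b[0]:b[2]],None,fx=4.4,fy=4.4,interpolation=cv2.INTER_CUBIC))
E
```

```text
t 2.90 p [0.545  0.3657 0.2251] rpy [-1.7992e+02 -1.6000e-01  1.7731e+02] F [-0.5 -0.2 -0.9] w 87.0
[[[-0.117, -0.273, 0.55], [-0.01, -0.02, 0.014]], [[-0.016, -0.038, 0.077], [0.0, -0.0, -0.0]], [[0.0, -0.0, 0.625], [-0.0, -0.0, -0.0]], [[0.0, -0.0, 0.625], [-0.0, -0.0, -0.0]], [[0.0, -0.0, 0.375], [-0.0, -0.0, -0.0]], [[0.0, 0.0, 0.0], [-0.0, -0.0, -0.0]], [[0.0, 0.0, 0.0], [-0.0, -0.0, -0.0]], [[0.0, 0.0, 0.0], [-0.0, -0.0, -0.0]], [[0.0, 0.0, 0.0], [-0.0, -0.0, -0.0]], [[0.0, 0.0, 0.0], [-0.0, -0.0, -0.0]]]
end [0.5497 0.353  0.135 ]
```

View pics/scene1.png

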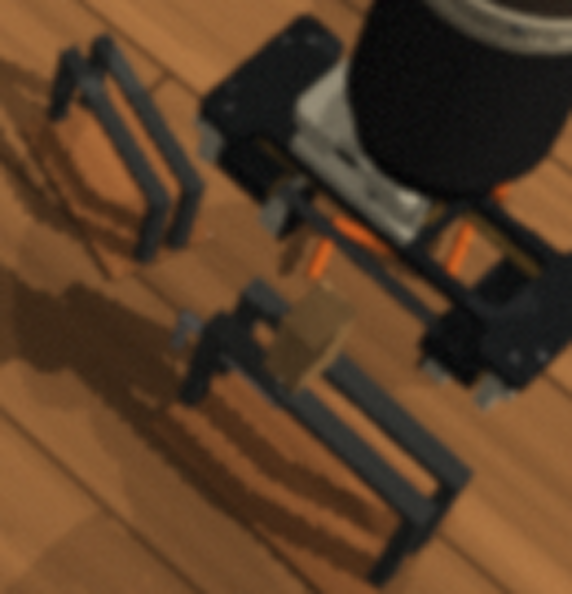

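The scene view shows the open jaws above the handle, which is at crop (315,335). They straddle along the rack direction and overshoot slightly towards the rack's far end. I'll correct the position and then go down.

apply_moves:
  targets:
    - [[-0.12,-0.3,0],[0,-0.02,0],87]
    - [[0,0,0],[0,0,0],87]

```text
time_s: 3.2
tcp_pos: [0.5496, 0.3501, 0.2253]
eef_rot: [-179.8, -0.0, 177.3]
contact_force: [0.3, -0.8, 0.2]
gripper_width: 0.0874
```

```bash
python3 plan.py "[[0.5497,0.353,0.20,177.2],[0.5497,0.353,0.135,177.2]]" 5 0.025
```

```text
t 3.20 p [0.5496 0.3501 0.2253] rpy [-1.7984e+02 -2.0000e-02  1.7734e+02] F [ 0.3 -0.8  0.2] w 87.4
[[[-0.0, 0.072, 0.621], [-0.02, -0.003, 0.017]], [[0.0, 0.0, 0.625], [-0.0, -0.0, -0.0]], [[0.0, 0.0, 0.625], [-0.0, -0.0, -0.0]], [[0.0, 0.0, 0.386], [-0.0, -0.0, -0.0]], [[0.0, 0.0, 0.0], [-0.0, -0.0, -0.0]]]
end [0.5497 0.353  0.135 ]
```

apply_moves:
  targets:
    - [[0,0.07,0.5],[-0.02,0,0],87]
    - [[0,0,0.6],[0,0,0],87]
    - [[0,0,0.5],[0,0,0],87]
    - [[0,0,0.2],[0,0,0],87]
    - [[0,0,0],[0,0,0],87]

```text
time_s: 3.7
tcp_pos: [0.5527, 0.3464, 0.1558]
eef_rot: [179.7, 0.2, 176.9]
contact_force: [-0.1, -0.3, 0.3]
gripper_width: 0.0867
```

```bash
python3 plan.py "[[0.5497,0.353,0.135,177.2]]" 3 0.025
```

```text
t 3.70 p [0.5527 0.3464 0.1558] rpy [179.73   0.24 176.9 ] F [-0.1 -0.3  0.3] w 86.7
[[[0.087, 0.159, 0.52], [0.033, 0.03, -0.037]], [[0.0, 0.0, 0.0], [-0.0, 0.0, 0.0]], [[0.0, 0.0, 0.0], [-0.0, -0.0, -0.0]]]
end [0.5497 0.353  0.135 ]
```

apply_moves:
  targets:
    - [[0.09,0.16,0.4],[0.03,0.03,-0.04],87]
    - [[0,0,0],[0,0,0],87]

```text
time_s: 3.9
tcp_pos: [0.5504, 0.3528, 0.1409]
eef_rot: [179.9, 0.1, 177.2]
contact_force: [0.0, 0.2, -0.1]
gripper_width: 0.0868
```

```bash
python3 plan.py "[[0.5497,0.353,0.135,177.2]]" 1 0.025;  python3 -c "
from plant import r
for i in range(3):
  r.capture('top'); s=r.get_state(); print(s['time_s'],s['tcp_pos'].round(4),s['eef_rot'].round(2),s['qd'].round(1))"
```

```text
t 3.90 p [0.5504 0.3528 0.1409] rpy [1.7989e+02 8.0000e-02 1.7716e+02] F [ 0.   0.2 -0.1] w 86.8
[[[0.018, 0.005, 0.148], [0.014, 0.01, -0.005]]]
end [0.5497 0.353  0.135 ]
3.95 [0.5513 0.3531 0.1426] [179.81   0.2  177.19] [-0.  -1.   1.1  0.6 -0.4  0.1]
4.0 [0.5516 0.3534 0.1433] [179.77   0.25 177.19] [ 0.  -0.4  0.3  0.1  0.  -0. ]
4.05 [0.5517 0.3535 0.1435] [179.75   0.26 177.19] [ 0.  -0.3  0.1 -0.1  0.  -0.1]
```

apply_moves:
  targets:
    - [[0.05,-0.01,0.21],[0.03,0.03,0],87]
    - [[0,0,0],[0,0,0],87]

```text
time_s: 4.25
tcp_pos: [0.5499, 0.3536, 0.1357]
eef_rot: [179.9, 0.1, 177.2]
contact_force: [-0.7, 0.6, 0.1]
gripper_width: 0.0875
```

```bash
python3 -c "
from plant import r
r.capture('top')"; python3 plan.py "[[0.5497,0.353,0.135,177.2]]" 1 0.025
```

```text
t 4.30 p [0.5504 0.3539 0.1365] rpy [1.7989e+02 1.3000e-01 1.7722e+02] F [-0.1  0.1 -0. ] w 86.7
[[[0.016, -0.023, 0.037], [0.014, 0.017, 0.003]]]
end [0.5497 0.353  0.135 ]
```

apply_moves:
  targets:
    - [[0.01,-0.02,0.04],[0.01,0.02,0],22]
    - [[0,0,0.02],[0,0,0],22]
    - [[0,0,0.02],[0,0,0],22]
    - [[0,0,0.02],[0,0,0],22]
    - [[0,0,0.02],[0,0,0],22]
  squeeze: 25

```text
time_s: 4.8
tcp_pos: [0.5502, 0.3533, 0.1319]
eef_rot: [179.9, 0.0, 177.2]
contact_force: [1.1, 0.1, -0.6]
gripper_width: 0.0527
```

apply_moves:
  targets:
    - [[0,0,0],[0,0,0],20]
    - [[0,0,0],[0,0,0],20]
  squeeze: 60

```text
time_s: 5.0
tcp_pos: [0.5502, 0.3532, 0.1318]
eef_rot: [179.9, -0.0, 177.2]
contact_force: [-0.8, 0.0, 0.1]
gripper_width: 0.0368
```

```bash
python3 -c "
from plant import r
from h import *
for n in('top','scene'):
  c=r.capture(n)
  pickle.dump(c,open(n+'2.pkl','wb'))"; python3 plan.py "[[0.5497,0.353,0.22,177.2]]" 1 0.025
```

```text
t 5.10 p [0.5502 0.3532 0.1318] rpy [179.94  -0.   177.23] F [ 0.2 -0.4  0.3] w 28.6
[[[0.003, -0.001, -0.625], [0.007, -0.0, 0.004]]]
end [0.55   0.3532 0.1568]
```

apply_moves:
  targets:
    - [[0,0,0],[0,0,0],18]
    - [[0,0,0],[0,0,0],18]
    - [[0,0,0],[0,0,0],18]
    - [[0,0,0],[0,0,0],18]
  squeeze: 60

```text
time_s: 5.5
tcp_pos: [0.5502, 0.3532, 0.1318]
eef_rot: [179.9, -0.0, 177.2]
contact_force: [0.7, 0.5, -0.9]
gripper_width: 0.024
```

apply_moves:
  targets:
    - [[0,0,-0.3],[0,0,0],18]
    - [[0,0,-0.5],[0,0,0],18]
    - [[0,0,-0.5],[0,0,0],18]
    - [[0,0,-0.5],[0,0,0],18]
    - [[0,0,-0.5],[0,0,0],18]

```text
time_s: 6.0
tcp_pos: [0.5483, 0.3515, 0.2254]
eef_rot: [-179.7, -0.3, 177.2]
contact_force: [-0.2, -0.1, -2.2]
gripper_width: 0.0237
```

```bash
python3 plan.py "[[0.550,0.353,0.27,177.2]]" 3 0.025
```

```text
t 6.00 p [0.5483 0.3515 0.2254] rpy [-179.73   -0.33  177.19] F [-0.2 -0.1 -2.2] w 23.7
[[[-0.019, 0.019, -0.624], [-0.034, -0.041, -0.001]], [[-0.018, 0.017, -0.491], [-0.0, -0.0, 0.0]], [[0.0, 0.0, 0.0], [-0.0, -0.0, -0.0]]]
end [0.55  0.353 0.27 ]
```

apply_moves:
  targets:
    - [[-0.04,0.04,-0.6],[-0.03,-0.04,0],18]
    - [[0,0,-0.5],[0,0,0],18]
    - [[0,0,-0.1],[0,0,0],18]
    - [[0,0,0],[0,0,0],18]

```text
time_s: 6.4
tcp_pos: [0.5506, 0.3534, 0.2811]
eef_rot: [179.8, 0.2, 177.2]
contact_force: [-0.4, -0.3, -1.9]
gripper_width: 0.0239
```

Run:
```python
from plant import r
from h import *
for n in("scene","top"):
    c=r.capture(n); c["s"]=r.get_state(); pickle.dump(c,open(n+"3.pkl","wb"))
    print(c["s"]["tcp_pos"],c["s"]["eef_rot"],c["s"]["contact_force"].round(1))
    b=(290,150,470,310) if n=="scene" else (40,150,220,260)
    cv2.imwrite(f"pics/{n}3.png",cv2.resize(c["img"][b[1]:b[3],b[0]:b[2]],None,fx=3.7,fy=3.7,interpolation=cv2.INTER_CUBIC))
```

```text
[0.55055237 0.35331045 0.28080691] [179.77548063   0.22462934 177.20153876] [-0.6  0.2 -0.3]
[0.55034851 0.35314779 0.27993799] [1.79829031e+02 1.72617541e-01 1.77199136e+02] [-0.9 -0.2 -1.8]
```

View pics/scene3.png

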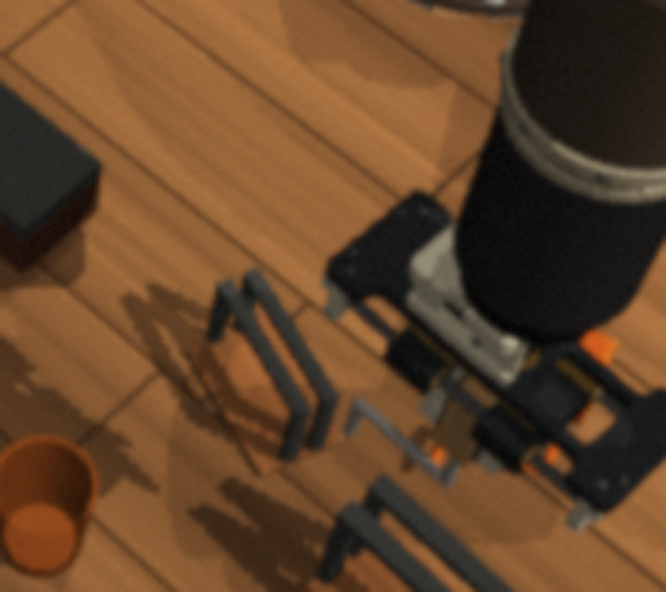

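View pics/top3.png

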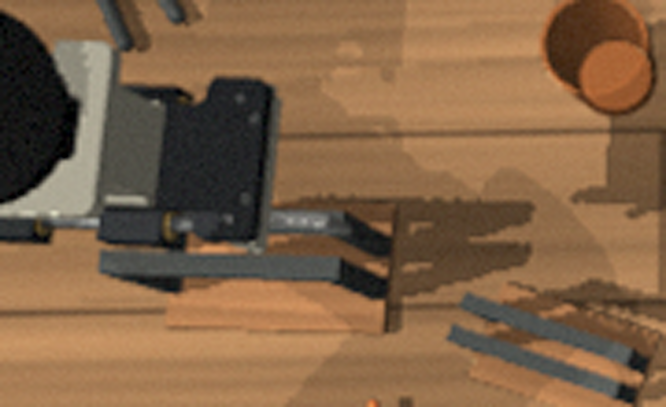

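Run:
```python
from h import *
from scipy.spatial.transform import Rotation as R
c=pickle.load(open("scene3.pkl","rb")); s=c["s"]; X=world(c)
q=R.from_euler("xyz",s["eef_rot"],degrees=True)
# rod frame rel tool: rod x=-tool y, rod y = ? rod z=-tool z ; rod y = z cross x
L=(X-s["tcp_pos"])@q.as_matrix()  # tool coords
rx=-L[...,1]; rz=-L[...,2]; ry=-L[...,0]   # check handedness: x=-ty,z=-tz => y=z×x = (-tz)×(-ty)=tz×ty=-tx
rx=rx*1000-70; ry=ry*1000; rz=rz*1000+117.8
m=(rx>-60)&(rx<15)&(np.abs(ry)<20)&(rz>-8)&(rz<60)
v,u=np.nonzero(m); print(len(u))
k,l,st,ce=cv2.connectedComponentsWithStats(m.astype(np.uint8)); print(st,ce)
for lo in range(-60,10,7):
    a=m&(rx>=lo)&(rx<lo+7)&(rz>30); 
    if a.sum(): print(lo,a.sum(),"ry",ry[a].min().round(1),ry[a].mean().round(1),ry[a].max().round(1),"rz",rz[a].min().round(1),rz[a].mean().round(1),rz[a].max().round(1))
a=m&(rz<32); print("tip",a.sum(),np.c_[rx[a],ry[a],rz[a]].round(1))
T=s["tcp_pos"]+q.apply([0,-.070,.1178]); print("tip nominal",T,proj(c,T)); 
T=s["tcp_pos"]+q.apply([0,-.070,.0778]);print("elbow",proj(c,T),"heel",proj(c,s["tcp_pos"]+q.apply([0,0,.0778])))
```

```text
124
[[     0      0    560    420 235076]
 [   383    257     25     21    124]] [[279.43984073 209.46999694]
 [393.5483871  266.37903226]]
-60 11 ry -3.5 0.4 5.0 rz 41.5 43.8 46.2
-53 13 ry -4.9 0.5 4.6 rz 36.7 42.5 46.5
-46 12 ry -2.7 1.5 4.6 rz 36.9 44.2 47.5
-39 10 ry -2.2 1.0 5.0 rz 40.2 44.1 47.1
-32 12 ry -3.4 0.8 5.4 rz 41.0 44.7 47.8
-25 9 ry -3.5 0.5 4.0 rz 38.3 43.9 48.1
-18 12 ry -2.5 1.2 3.8 rz 38.3 42.8 47.6
-11 13 ry -2.5 0.4 4.4 rz 30.8 41.7 45.2
-4 14 ry -3.9 1.6 4.5 rz 30.7 40.1 47.5
tip 22 [[ 1.   3.  31.4]
 [-0.6  4.5 30.7]
 [-1.8  2.3 29.7]
 [-3.7  1.5 31.4]
 [-5.1 -0.5 30.8]
 [-1.1  4.  25.9]
 [-2.5  2.1 25.5]
 [-4.   0.4 25.6]
 [ 1.4  2.2 15.3]
 [-2.4  5.1 24.3]
 [-3.9  3.4 24.4]
 [-5.1  1.1 23.2]
 [-0.1  3.5 14.1]
 [-2.   2.6 15.7]
 [-3.1  0.2 14.3]
 [-3.9 -3.  11.4]
 [-0.8  3.4 10. ]
 [-3.9  4.9 16.4]
 [-3.8 -0.2  9.8]
 [-1.9  4.   7.4]
 [-3.4  2.3  7.5]
 [-4.3 -0.7  4.9]]
tip nominal [0.54761968 0.28383292 0.16273442] [383.07295471 266.91726297]
elbow [385.82757545 258.71869239] heel [409.51608769 279.85971915]
```

```bash
python3 - <<'E'
from h import *
c=pickle.load(open("top0.pkl","rb")); X=world(c)*1000
m=(X[...,2]>74)&(X[...,0]>480)&(X[...,0]<690)&(X[...,1]>-190)&(X[...,1]<-120)
q=X[m]; print(m.sum(),cv2.minAreaRect(q[:,:2].astype(np.float32)),q[:,2].max())
E
python3 plan.py "[[0.5665,-0.060,0.27,180.57]]" 15
```

```text
638 ((576.2100830078125, -155.83779907226562), (49.2900505065918, 189.43995666503906), 81.40718078613281) 89.51399117405944
t 6.50 p [0.5503 0.3531 0.2799] rpy [1.7983e+02 1.7000e-01 1.7720e+02] F [-0.9 -0.2 -1.8] w 23.9
[[[-0.083, -0.946, 0.02], [0.021, 0.022, -0.421]], [[-0.028, -0.949, 0.023], [-0.0, 0.0, 0.0]], [[-0.028, -0.949, 0.023], [-0.0, -0.0, -0.0]], [[-0.028, -0.949, 0.023], [0.0, 0.0, -0.0]], [[-0.028, -0.949, 0.023], [0.0, 0.0, -0.0]], [[-0.028, -0.949, 0.023], [0.0, 0.0, -0.0]], [[-0.028, -0.949, 0.023], [0.0, 0.0, -0.0]], [[-0.028, -0.949, 0.023], [0.0, 0.0, -0.0]], [[-0.028, -0.949, 0.023], [0.0, 0.0, -0.0]], [[-0.028, -0.949, 0.023], [0.0, 0.0, -0.0]], [[-0.024, -0.839, 0.02], [0.0, 0.0, -0.0]], [[0.0, 0.0, 0.0], [0.0, 0.0, -0.0]], [[0.0, 0.0, 0.0], [0.0, 0.0, -0.0]], [[0.0, 0.0, 0.0], [0.0, 0.0, -0.0]], [[0.0, 0.0, 0.0], [0.0, 0.0, -0.0]]]
end [ 0.5665 -0.06    0.27  ]
```

apply_moves:
  targets:
    - [[-0.08,-0.5,0],[0.02,0.02,-0.42],18]
    - [[-0.03,-0.95,0.02],[0,0,0],18]
    - [[-0.03,-0.95,0.02],[0,0,0],18]
    - [[-0.03,-0.95,0.02],[0,0,0],18]
    - [[-0.03,-0.95,0.02],[0,0,0],18]

```text
time_s: 7.0
tcp_pos: [0.5564, 0.1789, 0.2681]
eef_rot: [-179.6, -0.6, -179.0]
contact_force: [1.0, 0.7, -1.5]
gripper_width: 0.0239
```

apply_moves:
  targets:
    - [[-0.03,-0.95,0.02],[0,0,0],18]
    - [[-0.03,-0.95,0.02],[0,0,0],18]
    - [[-0.03,-0.95,0.02],[0,0,0],18]
    - [[-0.03,-0.9,0.02],[0,0,0],18]
    - [[-0.03,-0.6,0.02],[0,0,0],18]

```text
time_s: 7.5
tcp_pos: [0.5613, -0.0041, 0.2584]
eef_rot: [-179.4, -1.2, -179.0]
contact_force: [0.3, -0.2, -1.9]
gripper_width: 0.0238
```

```bash
python3 plan.py "[[0.5665,-0.060,0.27,180.57]]" 3
```

```text
t 7.50 p [ 0.5613 -0.0041  0.2584] rpy [-179.43   -1.19 -179.  ] F [ 0.3 -0.2 -1.9] w 23.8
[[[-0.065, -0.93, -0.185], [-0.072, -0.149, 0.055]], [[-0.039, -0.471, -0.098], [0.0, 0.0, -0.0]], [[0.0, 0.0, 0.0], [-0.0, -0.0, -0.0]]]
end [ 0.5665 -0.06    0.27  ]
```

apply_moves:
  targets:
    - [[-0.07,-0.7,0],[-0.07,-0.15,0.05],18]
    - [[-0.04,-0.4,0],[0,0,0],18]
    - [[0,0,0],[0,0,0],18]

```text
time_s: 7.8
tcp_pos: [0.564, -0.0532, 0.2541]
eef_rot: [-179.9, -0.4, -179.6]
contact_force: [-0.0, 0.1, -1.3]
gripper_width: 0.0236
```

```bash
python3 plan.py "[[0.5665,-0.061,0.25,180.57]]" 3
```

```text
t 7.80 p [ 0.564  -0.0532  0.2541] rpy [-179.93   -0.37 -179.65] F [-0.   0.1 -1.3] w 23.6
[[[-0.061, -0.194, 0.104], [-0.008, -0.046, -0.027]], [[0.0, 0.0, 0.0], [0.0, 0.0, 0.0]], [[0.0, 0.0, 0.0], [-0.0, -0.0, -0.0]]]
end [ 0.5665 -0.061   0.25  ]
```

apply_moves:
  targets:
    - [[-0.06,-0.2,0.2],[-0.01,-0.05,-0.03],18]
    - [[0,0,0.5],[0,0,0],18]
    - [[0,0,0.2],[0,0,0],18]
    - [[0,0,0],[0,0,0],18]

```text
time_s: 8.2
tcp_pos: [0.5654, -0.0612, 0.2133]
eef_rot: [180.0, -0.2, -179.3]
contact_force: [0.2, 0.2, -1.0]
gripper_width: 0.0237
```

```bash
python3 plan.py "[[0.5665,-0.061,0.17,180.57]]" 2
python3 - <<'E'
from plant import r
from h import *
for n in("scene","top"):
    c=r.capture(n); c["s"]=r.get_state(); pickle.dump(c,open(n+"4.pkl","wb"))
    b=(190,120,330,260) if n=="scene" else (230,130,390,270)
    cv2.imwrite(f"pics/{n}4.png",cv2.resize(c["img"][b[1]:b[3],b[0]:b[2]],None,fx=4,fy=4,interpolation=cv2.INTER_CUBIC))
E
```

```text
t 8.20 p [ 0.5654 -0.0612  0.2133] rpy [ 1.7998e+02 -1.5000e-01 -1.7934e+02] F [ 0.2  0.2 -1. ] w 23.7
[[[-0.027, 0.004, 0.95], [0.002, -0.019, 0.011]], [[-0.003, 0.001, 0.133], [-0.0, 0.0, 0.0]]]
end [ 0.5665 -0.061   0.17  ]
```

View pics/scene4.png

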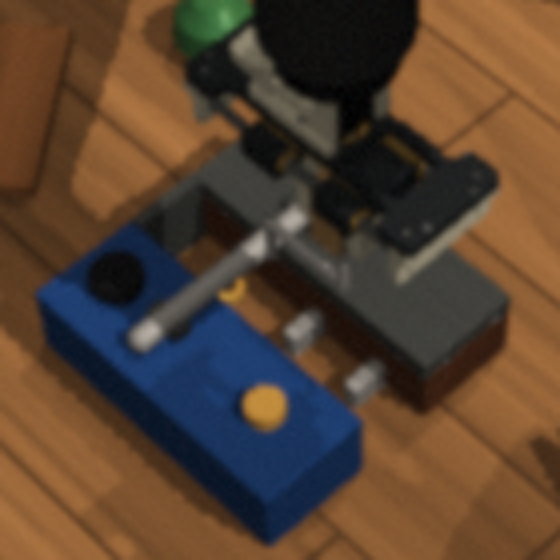

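View pics/top4.png

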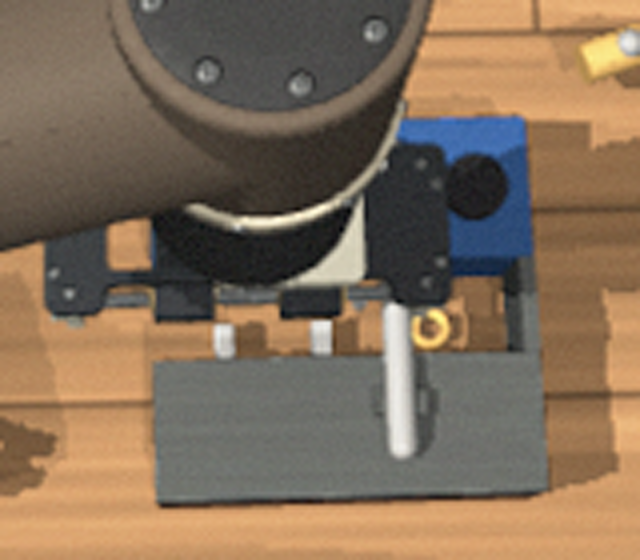

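The scene view shows the foot at crop (340,265) in front of the pipe and above the gap. In the top view the collar, at crop (432,328), is still visible beyond the pipe. I'll lower the rod into the gap ahead of the pipe.

apply_moves:
  targets:
    - [[-0.03,0,0.4],[0,-0.02,0],18]
    - [[0,0,0.6],[0,0,0],18]
    - [[0,0,0.4],[0,0,0],18]
    - [[0,0,0.1],[0,0,0],18]

```text
time_s: 8.7
tcp_pos: [0.5708, -0.0595, 0.1576]
eef_rot: [180.0, 0.6, -179.1]
contact_force: [-0.5, -0.3, -0.7]
gripper_width: 0.0238
```

```bash
python3 plan.py "[[0.5665,-0.061,0.136,180.57]]" 2
```

```text
t 8.70 p [ 0.5708 -0.0595  0.1576] rpy [ 179.96    0.59 -179.14] F [-0.5 -0.3 -0.7] w 23.8
[[[0.114, -0.036, 0.538], [0.006, 0.074, 0.036]], [[0.0, 0.0, 0.0], [-0.0, -0.0, 0.0]]]
end [ 0.5665 -0.061   0.136 ]
```

apply_moves:
  targets:
    - [[0.11,-0.04,0.35],[0,0.07,0.03],18]
    - [[0.02,0,0.12],[0,0,0],18]
    - [[0,0,0],[0,0,0],18]

```text
time_s: 9.0
tcp_pos: [0.5665, -0.0608, 0.139]
eef_rot: [180.0, 0.1, -179.3]
contact_force: [0.6, 0.3, -1.0]
gripper_width: 0.0235
```

```bash
python3 plan.py "[[0.5665,-0.061,0.136,180.57]]" 2
```

```text
t 9.00 p [ 0.5665 -0.0608  0.139 ] rpy [ 1.7996e+02  1.0000e-01 -1.7934e+02] F [ 0.6  0.3 -1. ] w 23.5
[[[0.001, -0.005, 0.076], [0.005, 0.013, 0.012]], [[0.0, 0.0, 0.0], [-0.0, -0.0, 0.0]]]
end [ 0.5665 -0.061   0.136 ]
```

apply_moves:
  targets:
    - [[0.0,-0.05,0.1],[0,0.01,0.01],18]
    - [[0.01,-0.1,0.02],[0,0,0],18]

```text
time_s: 9.2
tcp_pos: [0.5669, -0.0667, 0.135]
eef_rot: [179.9, 0.1, -179.4]
contact_force: [0.5, -1.0, -1.8]
gripper_width: 0.0239
```

```bash
python3 plan.py "[[0.5649,-0.114,0.135,180.57]]" 6 .012
```

```text
t 9.20 p [ 0.5669 -0.0667  0.135 ] rpy [ 1.7995e+02  1.2000e-01 -1.7938e+02] F [ 0.5 -1.  -1.8] w 23.9
[[[0.016, -0.3, -0.001], [0.006, 0.015, 0.006]], [[0.016, -0.3, -0.0], [0.0, 0.0, 0.0]], [[0.016, -0.3, -0.0], [0.0, -0.0, -0.0]], [[0.015, -0.282, -0.0], [0.0, -0.0, -0.0]], [[0.0, 0.0, 0.0], [0.0, -0.0, -0.0]], [[0.0, 0.0, 0.0], [0.0, -0.0, -0.0]]]
end [ 0.5649 -0.114   0.135 ]
```

apply_moves:
  targets:
    - [[0.02,-0.25,0.0],[0,0.01,0],18]
    - [[0.02,-0.25,0.0],[0,0,0],18]

```text
time_s: 9.4
tcp_pos: [0.5659, -0.0876, 0.1355]
eef_rot: [180.0, 0.1, -179.3]
contact_force: [0.1, 0.4, -1.3]
gripper_width: 0.024
```

```bash
python3 plan.py "[[0.5649,-0.114,0.135,180.57]]" 3 .012
```

```text
t 9.40 p [ 0.5659 -0.0876  0.1355] rpy [ 1.7995e+02  9.0000e-02 -1.7930e+02] F [ 0.1  0.4 -1.3] w 24.0
[[[0.015, -0.3, 0.005], [0.006, 0.011, 0.016]], [[0.015, -0.3, 0.006], [0.0, 0.0, 0.0]], [[0.003, -0.059, 0.001], [-0.0, -0.0, -0.0]]]
end [ 0.5649 -0.114   0.135 ]
```

apply_moves:
  targets:
    - [[0.02,-0.28,0.01],[0,0.01,0.01],18]
    - [[0.02,-0.2,0.01],[0,0,0],18]
    - [[0,0,0.01],[0,0,0],18]

```text
time_s: 9.7
tcp_pos: [0.5643, -0.1107, 0.1347]
eef_rot: [180.0, 0.0, -179.5]
contact_force: [0.0, 0.7, -1.7]
gripper_width: 0.0236
```

```bash
python3 - <<'E'
from plant import r
from h import *
for n in("scene","top"):
    c=r.capture(n); c["s"]=r.get_state(); pickle.dump(c,open(n+"5.pkl","wb"))
    b=(210,150,310,250) if n=="scene" else (290,160,390,240)
    cv2.imwrite(f"pics/{n}5.png",cv2.resize(c["img"][b[1]:b[3],b[0]:b[2]],None,fx=6,fy=6,interpolation=cv2.INTER_CUBIC))
E
python3 plan.py "[[0.5649,-0.114,0.135,180.57]]" 1 .012
```

```text
t 9.80 p [ 0.5644 -0.1099  0.1346] rpy [ 1.7995e+02  4.0000e-02 -1.7949e+02] F [-0.5  0.3 -1.8] w 23.6
[[[-0.012, -0.103, -0.009], [0.006, 0.005, -0.007]]]
end [ 0.5649 -0.114   0.135 ]
```

View pics/scene5.png

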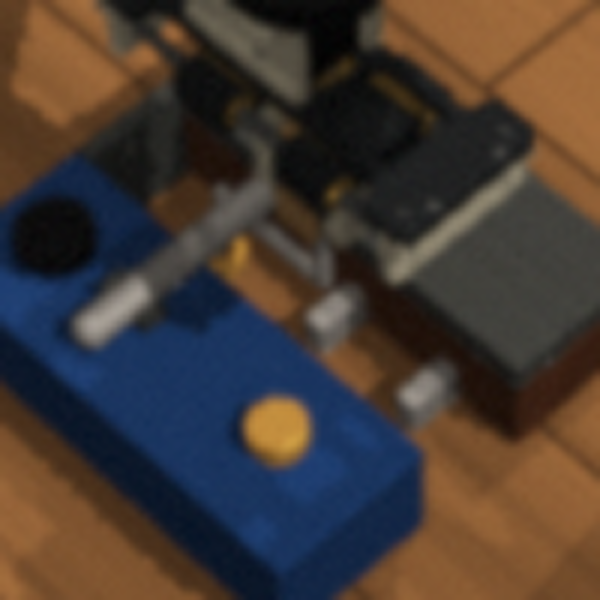

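View pics/top5.png

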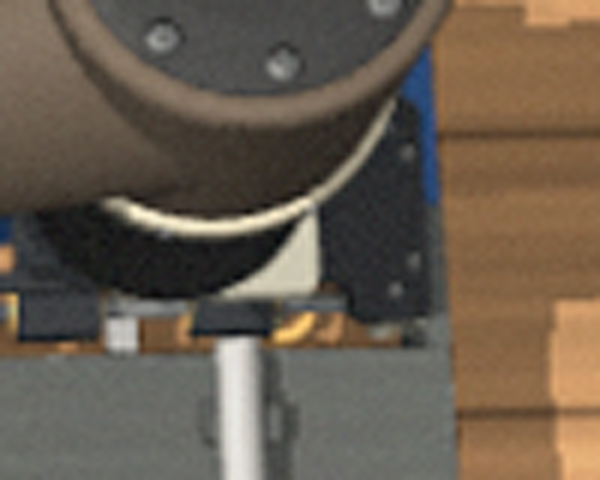

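The scene view shows the foot running under the pipe, with the tip's elbow at crop (220,195) beyond it. The collar's brass rim is at crop (237,250), just below. I'll make a fine alignment and then lower while watching the force.

apply_moves:
  targets:
    - [[-0.02,-0.1,0.0],[0,0,-0.01],18]
    - [[0,0,0.0],[0,0,0],18]

```text
time_s: 10.0
tcp_pos: [0.5654, -0.1138, 0.1347]
eef_rot: [179.9, 0.1, -179.4]
contact_force: [-0.6, 0.0, -1.3]
gripper_width: 0.0239
```

```bash
python3 plan.py "[[0.5653,-0.1135,0.135,180.57]]" 1 .012
```

```text
t 10.00 p [ 0.5654 -0.1138  0.1347] rpy [ 1.7995e+02  5.0000e-02 -1.7938e+02] F [-0.6  0.  -1.3] w 23.9
[[[0.003, 0.009, -0.007], [0.006, 0.006, 0.006]]]
end [ 0.5653 -0.1135  0.135 ]
```

Aligned. Lowering in small steps.

apply_moves:
  targets:
    - [[0,0,0.08],[0,0,0],18]
    - [[0,0,0.06],[0,0,0],18]

```text
time_s: 10.2
tcp_pos: [0.5657, -0.1134, 0.129]
eef_rot: [179.9, 0.1, -179.4]
contact_force: [0.5, 0.0, -2.2]
gripper_width: 0.0239
```

apply_moves:
  targets:
    - [[0,0,0.04],[0,0,0],18]

```text
time_s: 10.3
tcp_pos: [0.5656, -0.1132, 0.1271]
eef_rot: [179.9, 0.1, -179.3]
contact_force: [0.3, -0.6, -2.2]
gripper_width: 0.024
```

```bash
python3 plan.py "[[0.5653,-0.1135,0.128,180.57]]" 1 .012; python3 -c "
from plant import r
r.capture('top'); s=r.get_state(); print(s['tcp_pos'],s['contact_force'],s['moment'])"
```

```text
t 10.30 p [ 0.5656 -0.1132  0.1271] rpy [ 1.7994e+02  7.0000e-02 -1.7933e+02] F [ 0.3 -0.6 -2.2] w 24.0
[[[0.009, -0.007, -0.023], [0.007, 0.009, 0.012]]]
end [ 0.5653 -0.1135  0.128 ]
[ 0.56546664 -0.11316993  0.126787  ] [-0.70887185  0.05455408 -1.58565429] [-0.07400559  0.0208309  -0.01535331]
```

apply_moves:
  targets:
    - [[0,0,0.06],[0,0,0],18]
    - [[0,0,0.06],[0,0,0],18]
    - [[0,0,0.02],[0,0,0],18]

```text
time_s: 10.65
tcp_pos: [0.5655, -0.1129, 0.1206]
eef_rot: [179.9, 0.0, -179.3]
contact_force: [-0.5, 0.4, -1.8]
gripper_width: 0.0239
```

Run:
```python
from plant import r
from h import *
for n in("scene","top"):
    c=r.capture(n); c["s"]=r.get_state(); pickle.dump(c,open(n+"6.pkl","wb"))
    b=(210,150,310,250) if n=="scene" else (290,160,390,240)
    cv2.imwrite(f"pics/{n}6.png",cv2.resize(c["img"][b[1]:b[3],b[0]:b[2]],None,fx=6,fy=6,interpolation=cv2.INTER_CUBIC))
s=c["s"];print(s['tcp_pos'],s['contact_force'],s['moment'])
```

```text
[ 0.56547305 -0.11295764  0.12071888] [ 0.17527768 -0.76514788 -0.99121148] [-0.01072243 -0.01424476  0.01562265]
```

View pics/scene6.png

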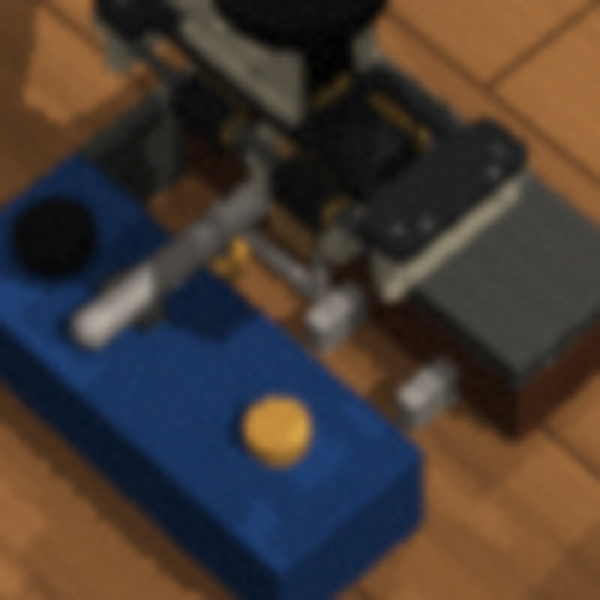

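The scene view shows brass rim at crop (237,245) around the rod's tip line, with the foot under the pipe. The tip is 3 mm off the bench and met no resistance, so it sits inside the bore. I'll drag back and across towards the blue wall.

apply_moves:
  targets:
    - [[0,0.15,0],[0,0,0],18]
    - [[-0.1,0.15,0],[0,0,0],18]
    - [[-0.1,0.12,0],[0,0,0],18]

```text
time_s: 11.05
tcp_pos: [0.5733, -0.0955, 0.121]
eef_rot: [180.0, 0.0, -179.4]
contact_force: [-0.2, 0.3, -2.5]
gripper_width: 0.0236
```

```bash
python3 plan.py "[[0.5850,-0.072,0.121,180.57]]" 5 .006
```

```text
t 11.05 p [ 0.5733 -0.0955  0.121 ] rpy [ 1.7995e+02  3.0000e-02 -1.7937e+02] F [-0.2  0.3 -2.5] w 23.6
[[[-0.068, 0.134, 0.0], [0.006, 0.004, 0.007]], [[-0.068, 0.134, -0.0], [-0.0, -0.0, 0.0]], [[-0.068, 0.134, -0.0], [0.0, -0.0, -0.0]], [[-0.068, 0.134, -0.0], [0.0, -0.0, -0.0]], [[-0.025, 0.049, -0.0], [0.0, -0.0, -0.0]]]
end [ 0.585 -0.072  0.121]
```

apply_moves:
  targets:
    - [[-0.09,0.1,0],[0,0,0],18]
    - [[-0.09,0.08,0],[0,0,0],18]

```text
time_s: 11.25
tcp_pos: [0.5814, -0.0869, 0.1211]
eef_rot: [179.9, 0.0, -179.3]
contact_force: [-0.4, -0.5, -1.2]
gripper_width: 0.024
```

apply_moves:
  targets:
    - [[-0.03,0.05,0],[0,0,0.01],18]
    - [[0,0,0],[0,0,0],18]

```text
time_s: 11.45
tcp_pos: [0.5834, -0.0841, 0.121]
eef_rot: [180.0, 0.0, -179.4]
contact_force: [0.3, -0.3, -1.6]
gripper_width: 0.0239
```

```bash
python3 plan.py "[[0.5850,-0.072,0.121,180.57]]" 1 .006
python3 - <<'E'
from plant import r
from h import *
for n in("scene","top"):
    c=r.capture(n); c["s"]=r.get_state(); pickle.dump(c,open(n+"7.pkl","wb"))
    b=(210,150,310,250) if n=="scene" else (280,160,380,240)
    cv2.imwrite(f"pics/{n}7.png",cv2.resize(c["img"][b[1]:b[3],b[0]:b[2]],None,fx=6,fy=6,interpolation=cv2.INTER_CUBIC))
s=c["s"];print(s['tcp_pos'],s['contact_force'],s['moment'])
E
```

```text
t 11.45 p [ 0.5834 -0.0841  0.121 ] rpy [ 1.7996e+02  4.0000e-02 -1.7937e+02] F [ 0.3 -0.3 -1.6] w 23.9
[[[-0.022, 0.148, 0.0], [0.005, 0.005, 0.008]]]
end [ 0.5842 -0.0781  0.121 ]
[ 0.58319745 -0.08429051  0.12099349] [-0.28902031 -0.30862775 -1.20386861] [-0.04478075  0.02881188  0.05279682]
```

View pics/scene7.png

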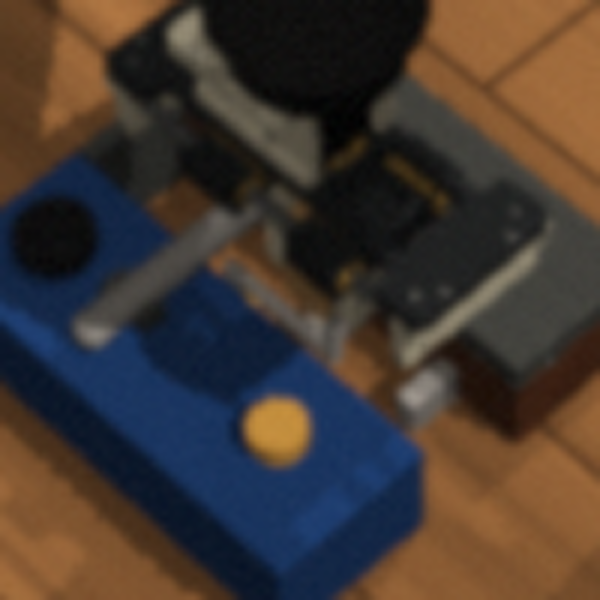

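View pics/top7.png

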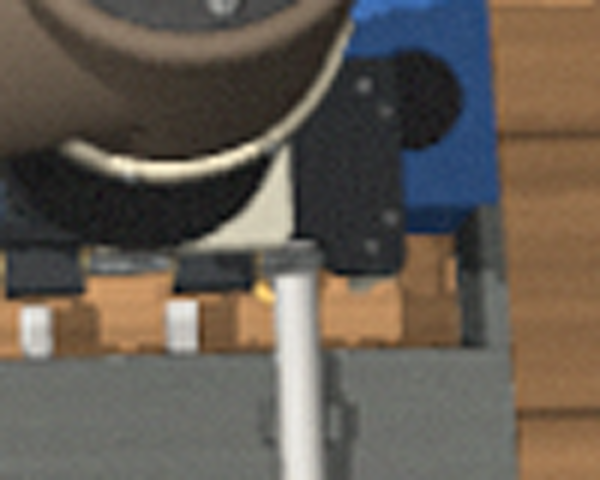

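The top view shows a sliver of the brass collar at crop (265,290), just left of the pipe, so it is following the rod. I'll close in on the blue wall gently.

apply_moves:
  targets:
    - [[-0.05,0.04,0],[0,0,0.01],18]
    - [[-0.03,0.04,0],[0,0,0],18]

```text
time_s: 11.75
tcp_pos: [0.5862, -0.0813, 0.121]
eef_rot: [180.0, 0.0, -179.5]
contact_force: [0.1, -0.1, -1.6]
gripper_width: 0.0237
```

Run:
```python
from plant import r
from h import *
for i in range(3):
  c=r.capture("top"); s=r.get_state();print(s['tcp_pos'].round(4),s['contact_force'].round(1),s['moment'].round(2))
from h import *
hsv=cv2.cvtColor(c["img"],cv2.COLOR_BGR2HSV)
y=(hsv[...,0]>15)&(hsv[...,0]<32)&(hsv[...,1]>130)&(hsv[...,2]>130)
v,u=np.nonzero(y[195:225,270:345]); 
for a,b in zip(u,v): print((a+270,b+195),(ray(c,a+270,b+195,.012)[:2]*1000).round(1),end=" ")
```

```text
[ 0.5863 -0.0811  0.121 ] [ 0.  -0.2 -1.7] [-0.09 -0.01  0.  ]
[ 0.5862 -0.0811  0.121 ] [ 0.3  0.3 -1.3] [-0.02  0.01  0.  ]
[ 0.5862 -0.0812  0.121 ] [ 0.4  0.4 -1.7] [-0.04  0.   -0.01]
(np.int64(321), np.int64(205)) [ 582.8 -142.5] (np.int64(322), np.int64(205)) [ 582.8 -145.1] (np.int64(321), np.int64(206)) [ 580.3 -142.4] (np.int64(322), np.int64(206)) [ 580.2 -145. ] (np.int64(321), np.int64(207)) [ 577.7 -142.3] (np.int64(323), np.int64(207)) [ 577.6 -147.4] (np.int64(324), np.int64(207)) [ 577.5 -150. ] (np.int64(321), np.int64(208)) [ 575.1 -142.2] (np.int64(322), np.int64(208)) [ 575.  -144.8] (np.int64(323), np.int64(208)) [ 575.  -147.3] (np.int64(324), np.int64(208)) [ 574.9 -149.9] (np.int64(322), np.int64(209)) [ 572.4 -144.7] (np.int64(323), np.int64(209)) [ 572.4 -147.3] (np.int64(324), np.int64(209)) [ 572.4 -149.8] (np.int64(324), np.int64(210)) [ 569.8 -149.7]
```

apply_moves:
  targets:
    - [[-0.05,0.05,0],[0,0,0.01],18]
    - [[0,0.05,0],[0,0,0],18]

```text
time_s: 12.1
tcp_pos: [0.588, -0.0773, 0.121]
eef_rot: [180.0, 0.0, -179.6]
contact_force: [0.3, -1.3, -1.4]
gripper_width: 0.0241
```

```bash
cat > look.py <<'E'
from plant import r
from h import *
F=[]
for i in range(2):
  c=r.capture("top"); s=r.get_state(); F.append(s['contact_force'])
p=s['tcp_pos']*1000; tip=p[:2]+np.array([.7,-70]); mid=569.9-0.0105*(tip[1]+115)
print("t",s['time_s'],'tcp',p.round(1),s['eef_rot'].round(2),"F",np.mean(F,0).round(1),"tip block x %.1f y %.1f z %.1f"%(-8-tip[1],tip[0]-mid,p[2]-117.8))
hsv=cv2.cvtColor(c["img"],cv2.COLOR_BGR2HSV)
y=(hsv[...,0]>15)&(hsv[...,0]<32)&(hsv[...,1]>130)&(hsv[...,2]>130); y[:194]=0;y[226:]=0;y[:,:180]=0;y[:,346:]=0
v,u=np.nonzero(y)
if len(u): 
  P=np.array([ray(c,a,b,.012)[:2]*1000 for a,b in zip(u,v)]); print("brass n",len(u),"x",P[:,0].min().round(1),P[:,0].max().round(1),"y",P[:,1].min().round(1),P[:,1].max().round(1))
E
python3 look.py
```

```text
t 12.2 tcp [588.  -77.1 121. ] [ 1.7995e+02  3.0000e-02 -1.7957e+02] F [ 0.1  0.1 -2.1] tip block x 139.1 y 18.4 z 3.2
brass n 22 x 556.2 585.5 y -150.0 115.0
```

apply_moves:
  targets:
    - [[0,0.12,0],[0,0,-0.01],18]
    - [[0,0.12,0],[0,0,0],18]

```text
time_s: 12.4
tcp_pos: [0.5878, -0.0674, 0.121]
eef_rot: [180.0, 0.0, -179.5]
contact_force: [0.4, -1.0, -1.5]
gripper_width: 0.0237
```

```bash
sed -i 's/y\[:,:180\]=0/y[:,:230]=0/' look.py; python3 look.py
```

```text
t 12.5 tcp [587.8 -67.  121. ] [ 1.7994e+02  2.0000e-02 -1.7948e+02] F [-0.7 -0.  -1.3] tip block x 129.0 y 18.4 z 3.2
brass n 28 x 572.5 588.3 y -150.3 -127.4
```

apply_moves:
  targets:
    - [[-0.01,0.08,0],[0,0,0],18]
    - [[0,0.1,0],[0,0,0],18]
    - [[0,0.1,0],[0,0,0],18]

```text
time_s: 12.8
tcp_pos: [0.588, -0.0551, 0.121]
eef_rot: [180.0, 0.0, -179.5]
contact_force: [-0.3, -0.7, -1.8]
gripper_width: 0.0242
```

```bash
python3 look.py
```

```text
t 12.9 tcp [588.1 -54.8 121. ] [ 1.7994e+02  2.0000e-02 -1.7946e+02] F [ 0.1 -0.  -1.8] tip block x 116.8 y 18.8 z 3.2
brass n 29 x 570.2 588.5 y -137.6 -114.3
```

apply_moves:
  targets:
    - [[0,0.1,0],[0,0,0],18]
    - [[0,0.1,0],[0,0,0],18]
    - [[0,0.1,0],[0,0,0],18]

```text
time_s: 13.2
tcp_pos: [0.588, -0.0422, 0.1211]
eef_rot: [179.9, 0.0, -179.5]
contact_force: [-0.7, -0.9, -2.0]
gripper_width: 0.0236
```

```bash
python3 look.py
```

```text
t 13.3 tcp [588.  -42.  121.1] [ 1.7993e+02  3.0000e-02 -1.7945e+02] F [-0.7  0.3 -1.4] tip block x 104.0 y 18.8 z 3.3
brass n 28 x 572.9 588.8 y -124.8 -101.8
```

apply_moves:
  targets:
    - [[0,0.12,0],[0,0,0],18]
    - [[0,0.12,0],[0,0,0],18]
    - [[0,0.12,0],[0,0,0],18]

```text
time_s: 13.6
tcp_pos: [0.5879, -0.027, 0.1211]
eef_rot: [179.9, 0.0, -179.5]
contact_force: [-0.4, -0.9, -1.4]
gripper_width: 0.0237
```

```bash
python3 look.py
```

```text
t 13.7 tcp [588.  -26.6 121.1] [ 1.7993e+02  4.0000e-02 -1.7944e+02] F [-0.1  0.4 -1.4] tip block x 88.6 y 18.9 z 3.3
brass n 22 x 552.7 586.5 y -109.4 -83.9
```

apply_moves:
  targets:
    - [[0,0.12,0],[0,0,0],18]
    - [[0,0.12,0],[0,0,0],18]
    - [[0,0.12,0],[0,0,0],18]

```text
time_s: 14.0
tcp_pos: [0.5877, -0.0116, 0.1211]
eef_rot: [179.9, 0.0, -179.5]
contact_force: [-1.0, -0.4, -0.9]
gripper_width: 0.0238
```

```bash
python3 look.py
```

```text
t 14.1 tcp [587.9 -11.2 121.2] [ 1.7993e+02  5.0000e-02 -1.7943e+02] F [-0.4  1.  -1.4] tip block x 73.2 y 19.0 z 3.4
brass n 21 x 570.9 586.7 y -183.0 -71.1
```

apply_moves:
  targets:
    - [[0.01,0.1,0],[0,0,0],18]
    - [[0,0.1,0],[0,0,0],18]
    - [[0,0.1,0],[0,0,0],18]

```text
time_s: 14.4
tcp_pos: [0.5873, 0.0013, 0.1212]
eef_rot: [179.9, 0.0, -179.4]
contact_force: [0.1, -1.0, -2.1]
gripper_width: 0.024
```

```bash
python3 look.py
```

```text
t 14.5 tcp [587.4   1.6 121.2] [ 1.7993e+02  5.0000e-02 -1.7942e+02] F [-0.6  0.3 -1.4] tip block x 60.4 y 18.6 z 3.4
brass n 25 x 550.2 593.7 y -149.1 -58.3
```

apply_moves:
  targets:
    - [[0,0.1,0],[0,0,0],18]
    - [[0,0.1,0],[0,0,0],18]
    - [[0,0.1,0],[0,0,0],18]

```text
time_s: 14.8
tcp_pos: [0.5872, 0.014, 0.1212]
eef_rot: [179.9, 0.0, -179.4]
contact_force: [-0.1, 0.2, -1.7]
gripper_width: 0.0239
```

```bash
python3 look.py
```

```text
t 14.9 tcp [587.3  14.3 121.2] [ 1.7993e+02  6.0000e-02 -1.7942e+02] F [-0.3  0.8 -0.8] tip block x 47.7 y 18.7 z 3.4
brass n 24 x 571.3 592.3 y -194.0 41.2
```

apply_moves:
  targets:
    - [[0,0.1,0],[0,0,0],18]
    - [[0,0.1,0],[0,0,0],18]
    - [[0,0.1,0],[0,0,0],18]

```text
time_s: 15.2
tcp_pos: [0.5871, 0.0267, 0.1213]
eef_rot: [179.9, 0.0, -179.4]
contact_force: [-1.4, -0.7, -0.9]
gripper_width: 0.0231
```

```bash
python3 look.py
```

```text
t 15.3 tcp [587.2  27.  121.3] [ 1.7993e+02  6.0000e-02 -1.7941e+02] F [ 0.7  0.2 -2.1] tip block x 35.0 y 18.7 z 3.5
brass n 19 x 571.5 587.4 y -175.8 -32.8
```

apply_moves:
  targets:
    - [[0,0.12,0],[0,0,0],18]
    - [[0,0.12,0],[0,0,0],18]
    - [[0,0.12,0],[0,0,0],18]

```text
time_s: 15.6
tcp_pos: [0.5869, 0.042, 0.1213]
eef_rot: [179.9, 0.0, -179.4]
contact_force: [-0.9, -0.3, -1.5]
gripper_width: 0.024
```

```bash
python3 look.py
python3 - <<'E'
from plant import r
from h import *
for n in("scene","top"):
    c=r.capture(n); c["s"]=r.get_state(); pickle.dump(c,open(n+"8.pkl","wb"))
    b=(210,150,330,250) if n=="scene" else (230,150,350,250)
    cv2.imwrite(f"pics/{n}8.png",cv2.resize(c["img"][b[1]:b[3],b[0]:b[2]],None,fx=6,fy=6,interpolation=cv2.INTER_CUBIC))
E
```

```text
t 15.7 tcp [587.   42.3 121.3] [ 1.7993e+02  6.0000e-02 -1.7940e+02] F [-0.1  0.2 -1.8] tip block x 19.7 y 18.7 z 3.5
brass n 19 x 571.8 587.6 y -37.7 -17.4
```

View pics/scene8.png

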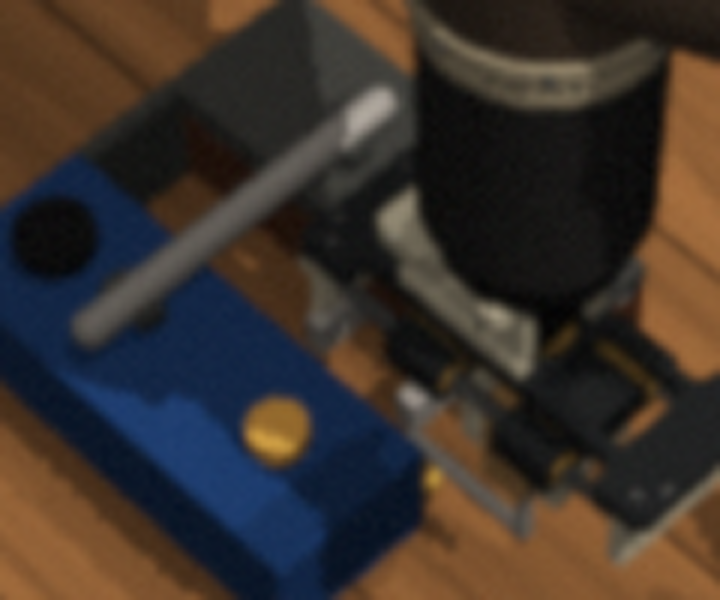

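View pics/top8.png

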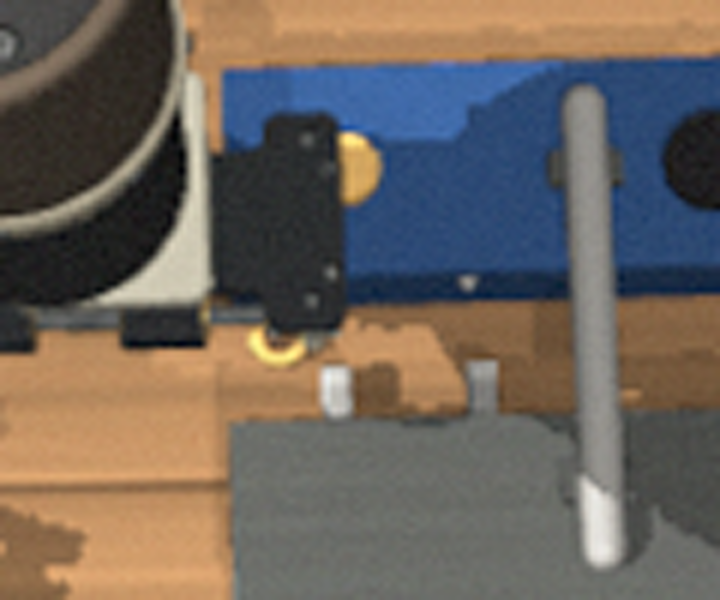

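The top view shows the collar at crop (277,345), past both lugs near the mouth, with no force felt. I'll draw it the rest of the way out.

apply_moves:
  targets:
    - [[0.02,0.15,0],[0,0,0],18]
    - [[0.02,0.15,0],[0,0,0],18]
    - [[0.02,0.15,0],[0,0,0],18]

```text
time_s: 16.1
tcp_pos: [0.5842, 0.0602, 0.1213]
eef_rot: [179.9, 0.1, -179.5]
contact_force: [-0.6, 0.3, -1.7]
gripper_width: 0.0239
```

```bash
python3 look.py
```

```text
t 16.2 tcp [584.3  60.7 121.3] [ 1.7993e+02  7.0000e-02 -1.7943e+02] F [-0.3  0.5 -1.1] tip block x 1.3 y 16.2 z 3.5
brass n 10 x 569.6 582.8 y -14.7 0.4
```

apply_moves:
  targets:
    - [[0.03,0.15,0],[0,0,0],18]
    - [[0.02,0.15,0],[0,0,0],18]
    - [[0,0.15,0],[0,0,0],18]

```text
time_s: 16.5
tcp_pos: [0.5818, 0.0796, 0.1214]
eef_rot: [179.9, 0.1, -179.5]
contact_force: [0.0, -0.4, -1.9]
gripper_width: 0.0232
```

```bash
python3 look.py
```

```text
t 16.6 tcp [582.1  80.  121.4] [ 1.7992e+02  8.0000e-02 -1.7941e+02] F [-0.2  1.1 -2. ] tip block x -18.0 y 14.2 z 3.6
brass n 8 x 569.9 581.0 y 8.2 46.4
```

apply_moves:
  targets:
    - [[0,0.12,0],[0,0,0],18]
    - [[0,0.12,0],[0,0,0],18]
    - [[0,0,0],[0,0,0],18]

```text
time_s: 16.9
tcp_pos: [0.582, 0.0905, 0.1214]
eef_rot: [179.9, 0.1, -179.4]
contact_force: [0.5, -0.5, -1.1]
gripper_width: 0.0238
```

```bash
python3 look.py
python3 - <<'E'
from plant import r
from h import *
for n in("scene","top"):
    c=r.capture(n); c["s"]=r.get_state(); pickle.dump(c,open(n+"9.pkl","wb"))
    b=(240,170,340,270) if n=="scene" else (210,150,310,250)
    cv2.imwrite(f"pics/{n}9.png",cv2.resize(c["img"][b[1]:b[3],b[0]:b[2]],None,fx=6,fy=6,interpolation=cv2.INTER_CUBIC))
E
```

```text
t 17.0 tcp [581.9  90.1 121.4] [ 1.7993e+02  7.0000e-02 -1.7941e+02] F [ 0.2 -0.1 -1.2] tip block x -28.1 y 14.1 z 3.6
brass n 9 x 567.5 592.5 y -183.8 28.5
```

View pics/scene9.png

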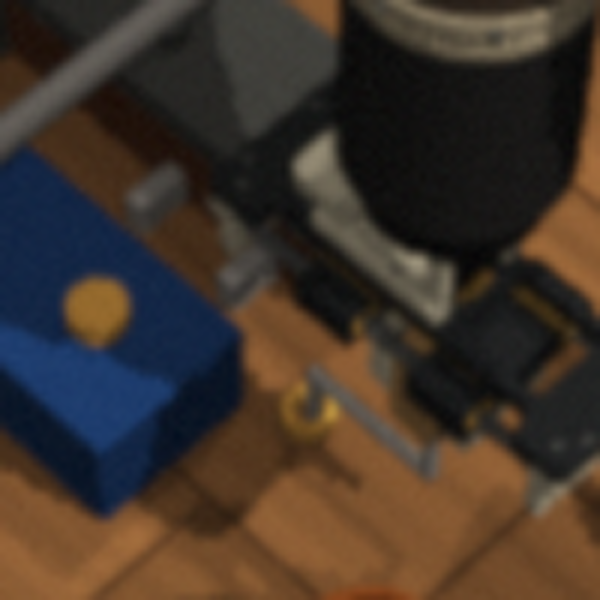

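View pics/top9.png

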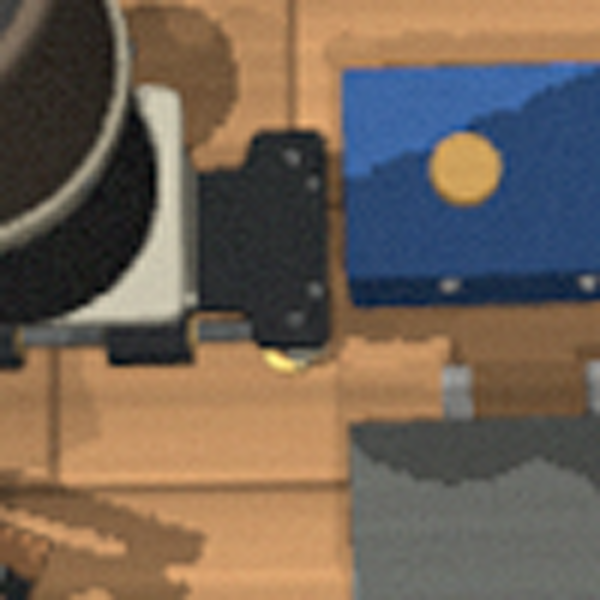

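The scene view shows the collar at crop (310,408) with the tip standing in its bore, out in front of the mouth. I'll measure its clearance.

Run:
```python
from h import *
c=pickle.load(open("scene9.pkl","rb"))
hsv=cv2.cvtColor(c["img"],cv2.COLOR_BGR2HSV)
y=(hsv[...,0]>15)&(hsv[...,0]<32)&(hsv[...,1]>130)&(hsv[...,2]>110)
k,l,s,ce=cv2.connectedComponentsWithStats(y.astype(np.uint8))
for i in range(1,k):
    if 280<ce[i][0]<305 and 225<ce[i][1]<250 and s[i][4]>3: print(s[i],ce[i],ray(c,*ce[i],.010)*1000)
print(ray(c,240+310/6,170+405/6,.012)*1000)
```

```text
[287 233   4   8  16] [288.3125 236.125 ] [583.3770172    9.48749228  10.        ]
[292 236   5   6  15] [294.2 238.8] [577.7938886   26.68547306  10.        ]
[580.70076451  19.76847801  12.        ]
```

The collar centre is at about (0.581,0.019), i.e. block x≈-26, so its trailing edge is about 13 mm clear of the mouth. I'll ease the tip to the bore centre and lift slowly.

apply_moves:
  targets:
    - [[0.02,-0.05,0],[0,0,0],18]
    - [[0,0,-0.1],[0,0,0],18]
    - [[0,0,-0.12],[0,0,0],18]
    - [[0,0,-0.15],[0,0,0],18]
    - [[0,0,-0.2],[0,0,0],18]

```text
time_s: 17.6
tcp_pos: [0.5805, 0.0868, 0.145]
eef_rot: [180.0, -0.0, -179.5]
contact_force: [0.3, 0.3, -1.7]
gripper_width: 0.0236
```

apply_moves:
  targets:
    - [[0,0,-0.4],[0,0,0],18]
    - [[0,0,-0.7],[0,0,0],18]
    - [[0,0,-0.8],[0,0,0],18]
    - [[0,0,-0.8],[0,0,0],18]
    - [[0,0,-0.5],[0,0,0],18]

```text
time_s: 18.1
tcp_pos: [0.5793, 0.0861, 0.2792]
eef_rot: [-180.0, -0.1, -179.5]
contact_force: [0.1, -0.1, -1.6]
gripper_width: 0.0235
```

```bash
python3 plan.py "[[0.55,0.353,0.285,177.2]]" 9
python3 - <<'E'
from plant import r
from h import *
for n in("scene","top"):
    c=r.capture(n); c["s"]=r.get_state(); pickle.dump(c,open(n+"10.pkl","wb"))
    b=(240,170,340,270) if n=="scene" else (210,150,310,250)
    cv2.imwrite(f"pics/{n}10.png",cv2.resize(c["img"][b[1]:b[3],b[0]:b[2]],None,fx=6,fy=6,interpolation=cv2.INTER_CUBIC))
E
```

```text
t 18.10 p [0.5793 0.0861 0.2792] rpy [-1.7998e+02 -1.5000e-01 -1.7949e+02] F [ 0.1 -0.1 -1.6] w 23.5
[[[0.095, 0.945, -0.021], [-0.003, -0.019, 0.414]], [[0.15, 0.938, -0.021], [0.0, 0.0, -0.0]], [[0.15, 0.938, -0.021], [0.0, 0.0, -0.0]], [[0.15, 0.938, -0.021], [0.0, 0.0, -0.0]], [[0.15, 0.938, -0.021], [0.0, 0.0, -0.0]], [[0.15, 0.938, -0.021], [0.0, 0.0, -0.0]], [[0.15, 0.938, -0.021], [0.0, 0.0, -0.0]], [[0.01, 0.065, -0.001], [0.0, 0.0, -0.0]], [[0.0, 0.0, 0.0], [0.0, 0.0, -0.0]]]
end [0.55  0.353 0.285]
```

View pics/scene10.png

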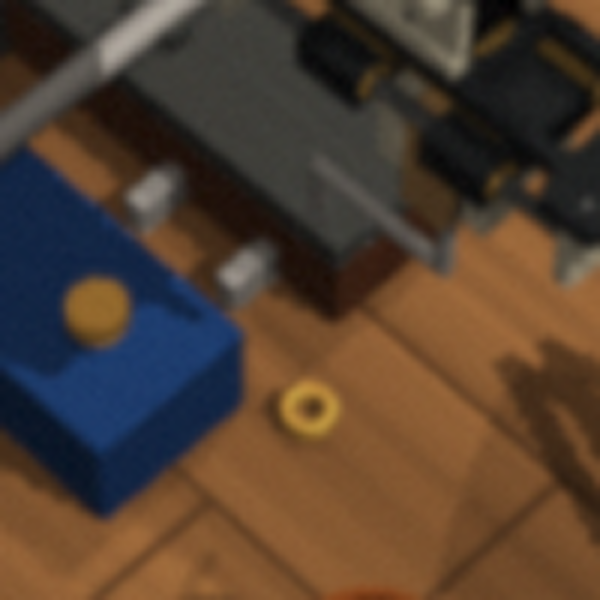

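The collar lies flat on the bench at crop (310,408), outside the gap's mouth. The rod goes back to its rack next.

apply_moves:
  targets:
    - [[0.09,0.5,-0.1],[0,-0.02,0.41],18]
    - [[0.15,0.9,-0.04],[0,0,0],18]
    - [[0.15,0.94,-0.02],[0,0,0],18]
    - [[0.15,0.94,-0.02],[0,0,0],18]
    - [[0.15,0.94,-0.02],[0,0,0],18]

```text
time_s: 18.7
tcp_pos: [0.5586, 0.2566, 0.2894]
eef_rot: [179.9, 0.2, 176.7]
contact_force: [1.5, -0.4, -2.2]
gripper_width: 0.0234
```

```bash
python3 plan.py "[[0.55,0.353,0.285,177.2]]" 4
```

```text
t 18.70 p [0.5586 0.2566 0.2894] rpy [179.89   0.19 176.66] F [ 1.5 -0.4 -2.2] w 23.4
[[[0.14, 0.939, 0.044], [0.013, 0.024, -0.068]], [[0.13, 0.94, 0.043], [-0.0, 0.0, 0.0]], [[0.072, 0.517, 0.024], [0.0, 0.0, 0.0]], [[0.0, 0.0, 0.0], [0.0, 0.0, -0.0]]]
end [0.55  0.353 0.285]
```

apply_moves:
  targets:
    - [[0.13,0.8,0.04],[0,0,-0.07],18]
    - [[0.1,0.7,0.03],[0,0,0],18]
    - [[0.02,0.3,0],[0,0,0],18]
    - [[0,0,0],[0,0,0],18]

```text
time_s: 19.1
tcp_pos: [0.5496, 0.3358, 0.2842]
eef_rot: [180.0, 0.0, 177.5]
contact_force: [0.8, 0.2, -1.2]
gripper_width: 0.0237
```

```bash
python3 plan.py "[[0.5501,0.3532,0.285,177.2]]" 1;  python3 - <<'E'
from plant import r
from h import *
c=r.capture("top");  
r.capture("top")
E
python3 plan.py "[[0.5501,0.3532,0.26,177.2]]" 1
```

```text
t 19.10 p [0.5496 0.3358 0.2842] rpy [1.7999e+02 3.0000e-02 1.7748e+02] F [ 0.8  0.2 -1.2] w 23.7
[[[0.007, 0.434, -0.019], [0.002, 0.003, 0.035]]]
end [0.5501 0.3532 0.285 ]
t 19.20 p [0.5498 0.3342 0.2845] rpy [1.7999e+02 3.0000e-02 1.7741e+02] F [-0.1  0.2 -1.6] w 23.9
[[[0.015, 0.474, 0.613], [0.001, 0.004, 0.026]]]
end [0.5501 0.3532 0.26  ]
```

apply_moves:
  targets:
    - [[0,0.45,0],[0,0,0.03],18]
    - [[0,0.02,0],[0,0,0],18]
    - [[0,0,0],[0,0,0],18]

```text
time_s: 19.5
tcp_pos: [0.5514, 0.3509, 0.2851]
eef_rot: [180.0, 0.0, 177.0]
contact_force: [0.2, -0.2, -0.8]
gripper_width: 0.0239
```

```bash
python3 -c "
from plant import r
r.capture('top')"; python3 plan.py "[[0.5502,0.3532,0.26,177.2]]" 1
```

```text
t 19.55 p [0.5514 0.3509 0.285 ] rpy [1.7999e+02 3.0000e-02 1.7697e+02] F [ 0.1 -0.3 -2. ] w 23.5
[[[0.033, 0.056, 0.625], [0.001, 0.004, -0.029]]]
end [0.5502 0.3532 0.26  ]
```

apply_moves:
  targets:
    - [[0.03,0.06,0.3],[0,0,-0.03],18]
    - [[0.0,0,0.5],[0,0,0],18]
    - [[0.0,0,0.5],[0,0,0],18]
    - [[0.0,0,0.4],[0,0,0],18]
    - [[0,0,0.1],[0,0,0],18]

```text
time_s: 20.05
tcp_pos: [0.5504, 0.3515, 0.2092]
eef_rot: [179.9, 0.1, 177.1]
contact_force: [-0.7, -0.3, -1.5]
gripper_width: 0.0231
```

```bash
python3 -c "
from plant import r
r.capture('top')"; python3 plan.py "[[0.5502,0.3532,0.205,177.2]]" 1
```

```text
t 20.10 p [0.5504 0.3515 0.2094] rpy [1.799e+02 7.000e-02 1.771e+02] F [-0.7 -0.5 -2.9] w 24.0
[[[0.008, 0.041, 0.109], [0.013, 0.009, -0.012]]]
end [0.5502 0.3532 0.205 ]
```

apply_moves:
  targets:
    - [[0.01,0.04,0.12],[0.01,0,-0.01],18]
    - [[0,0,0.15],[0,0,0],18]
    - [[0,0,0.05],[0,0,0],18]

```text
time_s: 20.4
tcp_pos: [0.5509, 0.3536, 0.1973]
eef_rot: [179.9, 0.2, 177.2]
contact_force: [-0.1, -0.9, -1.9]
gripper_width: 0.0238
```

```bash
python3 - <<'E'
from plant import r
from h import *
for n in("scene","top"):
    c=r.capture(n); c["s"]=r.get_state(); pickle.dump(c,open(n+"11.pkl","wb"))
    b=(340,200,460,320) if n=="scene" else (50,170,170,250)
    cv2.imwrite(f"pics/{n}11.png",cv2.resize(c["img"][b[1]:b[3],b[0]:b[2]],None,fx=5,fy=5,interpolation=cv2.INTER_CUBIC))
E
python3 plan.py "[[0.5502,0.3532,0.16,177.2]]" 1
```

```text
t 20.50 p [0.5509 0.3537 0.1975] rpy [179.89   0.19 177.2 ] F [-0.3  0.1 -0.7] w 23.6
[[[0.021, -0.014, 0.938], [0.014, 0.024, 0.0]]]
end [0.5502 0.3532 0.16  ]
```

View pics/scene11.png

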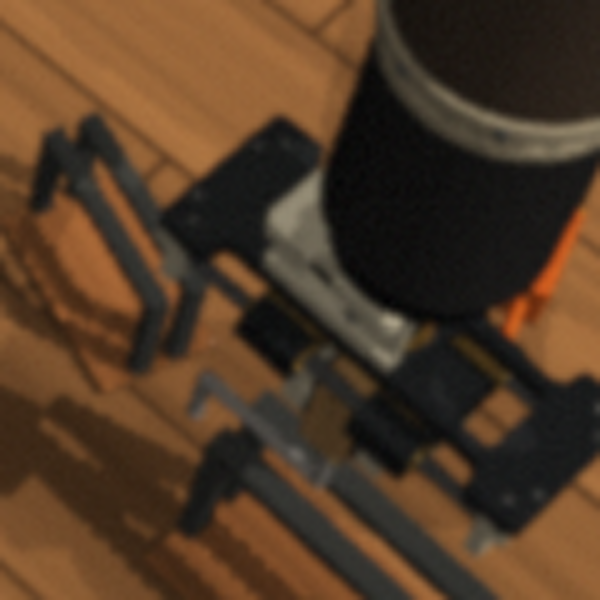

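View pics/top11.png

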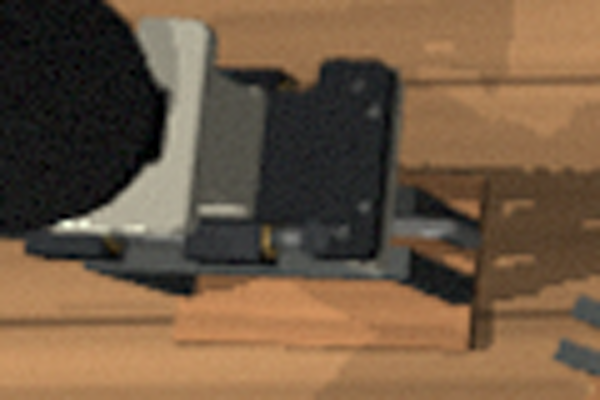

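The scene view shows the foot at crop (270,420) directly over the slot between the two rails. Lowering slowly.

apply_moves:
  targets:
    - [[0.02,-0.01,0.15],[0.01,0.02,0],18]
    - [[0,0,0.2],[0,0,0],18]
    - [[0,0,0.15],[0,0,0],18]

```text
time_s: 20.8
tcp_pos: [0.5508, 0.3539, 0.178]
eef_rot: [179.8, 0.1, 177.2]
contact_force: [-0.2, -0.0, -1.6]
gripper_width: 0.0235
```

```bash
python3 plan.py "[[0.5502,0.3532,0.16,177.2]]" 1
```

```text
t 20.80 p [0.5508 0.3539 0.178 ] rpy [1.7984e+02 1.5000e-01 1.7721e+02] F [-0.2 -0.  -1.6] w 23.5
[[[0.014, -0.021, 0.451], [0.021, 0.018, 0.001]]]
end [0.5502 0.3532 0.16  ]
```

apply_moves:
  targets:
    - [[0.02,-0.02,0.15],[0.02,0.02,0],18]
    - [[0,0,0.2],[0,0,0],18]
    - [[0.01,0,0.2],[0,0,0],18]
    - [[0,0,0.15],[0,0,0],18]

```text
time_s: 21.2
tcp_pos: [0.5492, 0.3529, 0.1469]
eef_rot: [-180.0, -0.1, 177.2]
contact_force: [-0.2, -0.0, -1.6]
gripper_width: 0.0235
```

```bash
python3 plan.py "[[0.5502,0.3532,0.137,177.2]]" 1
```

```text
t 21.20 p [0.5492 0.3529 0.1469] rpy [-1.7995e+02 -7.0000e-02  1.7720e+02] F [-0.2 -0.  -1.6] w 23.5
[[[-0.026, 0.009, 0.247], [-0.006, -0.008, 0.0]]]
end [0.5502 0.3532 0.137 ]
```

apply_moves:
  targets:
    - [[-0.03,0.01,0.15],[0,-0.01,0],18]
    - [[0,0,0.1],[0,0,0],18]
    - [[0,0,0.03],[0,0,0],18]

```text
time_s: 21.5
tcp_pos: [0.5502, 0.3529, 0.1334]
eef_rot: [-179.9, -0.0, 177.2]
contact_force: [-0.3, 0.4, -1.6]
gripper_width: 0.0237
```

```bash
python3 -c "
from plant import r
r.capture('top')"; python3 plan.py "[[0.5502,0.3532,0.132,177.2]]" 1
```

```text
t 21.55 p [0.5501 0.3529 0.1334] rpy [-1.7987e+02 -5.0000e-02  1.7720e+02] F [-0.2 -0.2 -1. ] w 23.8
[[[-0.001, 0.008, 0.034], [-0.017, -0.006, 0.0]]]
end [0.5502 0.3532 0.132 ]
```

apply_moves:
  targets:
    - [[0,0.01,0.03],[-0.02,0,0],18]
    - [[0,0,0.02],[0,0,0],18]

```text
time_s: 21.75
tcp_pos: [0.5504, 0.3535, 0.1318]
eef_rot: [179.9, -0.0, 177.2]
contact_force: [-1.6, -0.9, 1.2]
gripper_width: 0.0238
```

```bash
python3 -c "
from plant import r
r.capture('top')"; python3 plan.py "[[0.5502,0.3532,0.132,177.2]]" 1
```

```text
t 21.80 p [0.5504 0.3536 0.1318] rpy [ 1.7993e+02 -1.0000e-02  1.7721e+02] F [-0.5 -0.4 -1.6] w 23.3
[[[0.005, -0.01, -0.004], [0.009, -0.001, 0.002]]]
end [0.5502 0.3532 0.132 ]
```

Seated at the same TCP height as at the grasp, with a light contact felt. Opening.

apply_moves:
  targets:
    - [[0,0,0],[0,0,0],60]
    - [[0,0,0],[0,0,0],60]
    - [[0,0,0],[0,0,0],60]
    - [[0,0,0],[0,0,0],60]
    - [[0,0,0],[0,0,0],60]

```text
time_s: 22.3
tcp_pos: [0.5514, 0.3543, 0.1337]
eef_rot: [179.8, 0.1, 177.2]
contact_force: [0.6, 1.1, 0.3]
gripper_width: 0.057
```

apply_moves:
  targets:
    - [[0,0,0],[0,0,0],70]
    - [[0,0,0],[0,0,0],70]
    - [[0,0,0],[0,0,0],70]

```text
time_s: 22.6
tcp_pos: [0.5514, 0.3543, 0.1338]
eef_rot: [179.8, 0.1, 177.2]
contact_force: [1.6, -0.1, -0.4]
gripper_width: 0.0695
```

apply_moves:
  targets:
    - [[0,0,-0.2],[0,0,0],70]
    - [[0,0,-0.4],[0,0,0],70]
    - [[0,0,-0.6],[0,0,0],70]
    - [[0,0,-0.7],[0,0,0],70]
    - [[0,0,-0.7],[0,0,0],70]

```text
time_s: 23.1
tcp_pos: [0.5495, 0.3523, 0.2382]
eef_rot: [-179.8, -0.2, 177.2]
contact_force: [0.0, -0.1, 0.6]
gripper_width: 0.0699
```

apply_moves:
  targets:
    - [[0.4,0.5,-0.6],[0,0,0],70]
    - [[0.7,0.5,-0.2],[0,0,0],70]
    - [[0.7,0,0],[0,0,0],70]
    - [[0.4,0,0],[0,0,0],70]
    - [[0,0,0],[0,0,0],70]

```text
time_s: 23.6
tcp_pos: [0.4632, 0.3988, 0.2803]
eef_rot: [179.7, 0.2, 177.1]
contact_force: [-0.2, 0.8, 1.0]
gripper_width: 0.0696
```

Run:
```python
from plant import r
from h import *
s=r.get_state(); print(s["tcp_pos"],s["contact_force"])
for n in("scene","top"):
    c=r.capture(n); pickle.dump(c,open(n+"12.pkl","wb")); cv2.imwrite(f"pics/{n}12.png",c["img"])
    X=world(c)*1000; Z=X[...,2]
    for nm,lo,hi in(("handle",160,180),("rail",100,115)):
      m=(Z>lo)&(Z<hi)&(X[...,0]>500)&(X[...,0]<620)&(X[...,1]>260)&(X[...,1]<480)
      k,l,st,ce=cv2.connectedComponentsWithStats(m.astype(np.uint8))
      for i in range(1,k):
        if st[i][4]>20: q=X[l==i]; print(n,nm,ce[i].round(),cv2.minAreaRect(q[:,:2].astype(np.float32)),np.median(q[:,2]))
    hsv=cv2.cvtColor(c["img"],cv2.COLOR_BGR2HSV)
    y=(hsv[...,0]>15)&(hsv[...,0]<32)&(hsv[...,1]>130)&(hsv[...,2]>130)
    k,l,st,ce=cv2.connectedComponentsWithStats(y.astype(np.uint8))
    for i in range(1,k):
        p=ray(c,*ce[i],.012)*1000
        if 540<p[0]<610 and -30<p[1]<60 and st[i][4]>8: print(n,"collar",st[i],p.round(1), np.nanmax(Z[l==i]).round(1))
    i=c["img"][190:250,40:230] if n=="top" else c["img"][205:355,330:470]
    cv2.imwrite(f"pics/{n}12r.png",cv2.resize(i,None,fx=4,fy=4,interpolation=cv2.INTER_CUBIC))
```

```text
[0.46324877 0.39875578 0.28026612] [-0.24787498  0.83441284  1.03703981]
scene handle [407. 287.] ((551.3253173828125, 354.99407958984375), (24.28227996826172, 35.433349609375), 87.11965942382812) 170.14587629594158
scene rail [394. 284.] ((533.80615234375, 319.7680358886719), (28.02629852294922, 18.705535888671875), 89.92384338378906) 110.52107526430555
scene rail [408. 311.] ((567.03857421875, 379.8309631347656), (150.40676879882812, 19.841114044189453), 87.87518310546875) 110.0898669648247
scene rail [425. 311.] ((538.4071044921875, 410.90380859375), (90.83938598632812, 19.399940490722656), 87.68350982666016) 109.76745197307181
top handle [102. 211.] ((550.5714721679688, 352.7373962402344), (25.618467330932617, 34.882286071777344), 88.87694549560547) 170.48314272942534
top rail [ 82. 208.] ((567.6546630859375, 422.43463134765625), (63.682640075683594, 15.490845680236816), 87.08680725097656) 110.73483384521832
top rail [124. 209.] ((563.3135375976562, 327.31939697265625), (47.960697174072266, 15.582352638244629), 86.5759048461914) 110.7768719448865
top rail [104. 221.] ((536.2822875976562, 380.25396728515625), (151.07089233398438, 15.366358757019043), 86.85484313964844) 110.45409806100359
top collar [253 202  11  10  54] [581.7  18.5  12. ] 17.0
```

View pics/scene12.png

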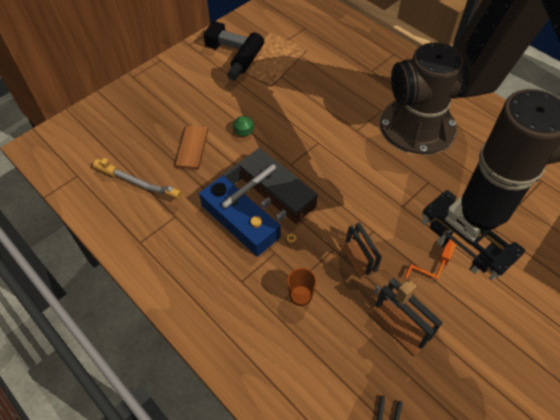

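View pics/top12.png

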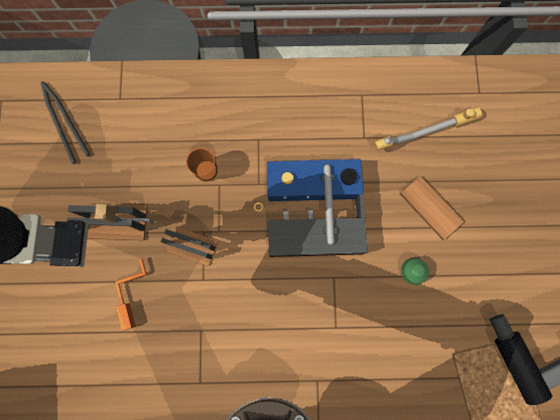

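View pics/scene12r.png

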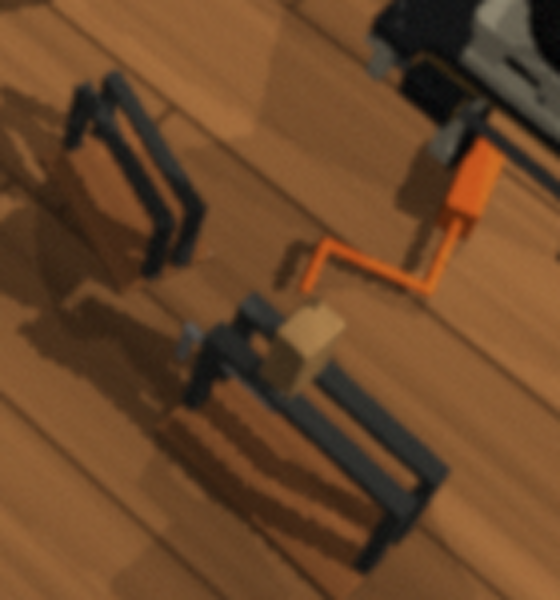

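The final views show:
- **Collar:** flat at top px (258,207), world (0.582,0.0185), about 13 mm clear of the mouth.
- **Rod:** hanging in the larger rack, handle top at z=0.170, within about 1 mm of its original place and very slightly closer to the slot middle.
- **Bystanders:** the tumbler (202,165), paperweight (415,270), paddle (432,207), small rack and orange rod have not moved.
- **Gripper:** free and well above everything.

I'm handing the job in.

```bash
python3 -c "
from plant import r
r.capture('top'); s=r.get_state(); print(s['time_s'],s['qd'].round(2),s['contact_force'].round(1))
print(r.close_job())"
```

```text
23.75 [-0.72  0.86  0.16 -0.04  0.06 -0.  ] [ 0.2  0.7 -0.2]
the job is handed in; nothing more can be done
None
```

The collar is out of the gap and the rod is back on its rack. I handed the job in at 23.75 s of the 72 s allowed; the hand-in reports no verdict.

**What I did:**
- I took the rod straight up from the larger rack, lowered it into the gap ahead of the pipe and ran its foot in under the pipe.
- The tip went down into the collar's bore with no contact felt.
- Both lugs turned out to be on the marver wall, so I drew the collar along the blue wall. It did not catch, and the measured sideways force stayed at the noise level of about 1 N.
- I then lifted the rod out of the collar, hung it back with the foot the same way round, opened the jaws and moved clear.

**Last checks:**
- **Collar:** it lies flat at about (0.582, 0.0185), with its near edge about 13 mm clear of the mouth. The final position comes from the top view only, because my colour check missed the collar in the scene view. The scene picture does show it in the same place.
- **Rod:** the handle sits on the rails with its top at 0.170 m, within about 1 mm of where it started. The two cameras disagree by about 2 mm on its place along the rack: 5 mm or 8 mm from the slot middle, against the 8 mm allowed. It started in the same place, so I left it there.
- **Other things:** by eye, everything else looked unmoved, and the gripper was touching nothing.

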